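# Discard an empty sample bottle through a lever-lid bin

## Task

Throw away the empty blue-capped sample bottle lying in the white rest: lay it across the chute of the grey bin and let go so that it lies against the closed blue lid, then press the orange lever fully down onto its stop so the lid rises, holding it firmly there until the bottle has rolled into the bin, and finally ease the lever back up until the lid is shut. Push no harder on the lever than it takes to reach the stop (clearly under 25 N), keep the finger on it all the way up so the lid never slams, move the lid only by the lever, and leave everything else on the bench alone.

Things in the scene. Friction and masses are not known exactly. Their poses are not given: they have to be found in the camera images.
- bottle: Empty bottle, frosted white, blue screw cap, 40 to 85 g, lying on its side. Body a cylinder 54 mm diameter, 96 mm long; cap 38 mm diameter; 123 mm long overall. Origin: on its axis, at the middle of the 96 mm body. y axis: along the bottle (cap end at y = +75 mm, base at y = -48 mm).
- keeper: Orange-capped bottle of the same shape lying in the other berth of the rest; bystander, stays there. Origin and axes as for the blue-capped one (z is the axis height)
- rest: White bottle rest fixed to the bench: plate 205 x 100 mm, 5 mm thick; origin at the centre of its underside. Two berths at its x = -52.5 and +52.5 mm; which bottle is in which varies. Bottles lie along its y axis, axis 39.5 mm above the bench, on rods (17 mm high) 28 to 44 mm either side of the middle; the middle 50 mm is clear for fingers.
- bin: Grey disposal bin, fixed to the bench. Origin: centre of the underside of its 180 (x) x 170 (y) x 170 mm box, walls 5 mm. x axis: from the chute (in front, -x) to the rear; z up. The lid covers the box; its skirt hangs down in front at x = -100 mm and closes the foot of the chute.
- chute (a point): On the chute's floor, mid-width, 170 mm in front of the bin's origin, 121 mm high. Axes as bin. Steel floor falls 18 deg towards the bin from x = -235 mm to the skirt at -100 mm; 156 mm wide, side walls 40 mm. A bottle let go here, axis along the bin's y, 29 mm above this point, rolls to rest on the skirt (axis at x = -130 mm, 136 mm high).
- lid (a joint): Angle of the blue lid, rad: 0 shut, 0.31 to 0.39 fully up (the stop differs). Hinged along the top rear edge of the bin, rigidly linked to the lever: lid angle = 1.15 x lever angle. The bottle passes under the skirt only above roughly 0.29, then drops into the box.
- lid_edge (a point): Middle of the front top edge of the blue lid, 177 mm high when shut, 55 to 70 mm higher when fully up.
- lever: Lever at the bin's -y side. Origin: on its pivot, a line along the bin's y axis at bin x = 0, z = 66 mm. Pressed, its front end goes down to a firm rubber stop under the arm, reached anywhere from 0.27 to 0.34 rad: set differently each time, to be felt. Spring and lid push up at the tread: 5 N when up, 9 N near the stop, then about 6 N more per mm. Let go while down, it snaps up and the lid slams.
- tread (a point): Centre of the upper face of the orange tread, 75 mm (bin's x) by 55 mm (y), 8 mm thick; 160 mm in front of the pivot and 168 mm to the bin's -y side of its middle. Up: about 90 mm high, front end tilted 0.15 rad up. On the stop: 36 to 47 mm high, front end 0.12 to 0.19 rad down; the path between is almost straight down.
- reagent: White bottle with blue cap standing upright on the bench, 68 mm diameter, 170 mm tall; bystander. Origin: centre of its underside
- jar: Amber glass jar with white cap, 60 mm diameter, 85 mm tall; bystander. Origin: centre of its underside
- beaker: Empty glass beaker, 72 mm diameter, 90 mm tall; bystander. Origin: centre of its underside
- rack: White tube rack with orange-capped tubes, 70 x 164 mm, 88 mm tall; bystander. Origin: centre of its underside
- spanner: Steel spanner 160 mm long lying flat on the bench; bystander. Origin: its underside
- tipbox: Closed green pipette-tip box, 85 x 120 mm, 55 mm tall; bystander. Origin: centre of its underside
Not all that is in view belongs to the job. What is shaped like the bottle but green or turquoise is not meant.

How it is judged:
On the way, in this order (a step that is already met when the one before it is completed fails the run):
1. the blue-capped bottle lies on the chute against the shut lid, released (x of bottle in the frame of bin between -0.165 and -0.1 m and y of bottle in the frame of bin between -0.05 and 0.05 m and z of bottle in the frame of bin between 0.115 and 0.165 m and value of joint lid below 0.05 rad and contact force between the fingers and bottle below 0.1 N and linear speed of bottle below 0.03 m/s), for 0.3 s.
2. the lever is pressed onto its stop (more than 3 N on the stop) and the bottle is inside the bin (x of bottle in the frame of bin between -0.085 and 0.085 m and y of bottle in the frame of bin between -0.085 and 0.085 m and z of bottle in the frame of bin between 0 and 0.075 m and contact force between lever and bin above 3 N), for 0.2 s.
At the end, for the whole second after the job is handed in: The blue-capped bottle lies at rest inside the bin's box (axis centre below 75 mm above the bench), the lid is shut (below 0.03 rad) and nothing else has been disturbed (x of bottle in the frame of bin between -0.085 and 0.085 m and y of bottle in the frame of bin between -0.085 and 0.085 m and z of bottle in the frame of bin between 0 and 0.075 m and value of joint lid below 0.03 rad and linear speed of bottle below 0.05 m/s); the robot touches nothing.
It fails at once if the lid falls faster than 0.8 rad/s (slams) (velocity of joint lid below -0.8 rad/s).
It fails at once if the lever is pressed with more than 25 N (contact force between any of the fingers, the arm and lever above 25 N).
It fails at once if the robot touches the lid (contact force between any of the fingers, the arm and lid above 1 N).
It fails at once if a bystander is moved more than 25 mm (distance of any of keeper, reagent, jar, beaker, rack, spanner, tipbox from where it was at the start of the episode above 0.025 m).
It also fails if it takes over 64 s, if anything falls off the work surface, if the arm or the gripper's body presses on something with over 40 N, if the wrist force passes 120 N, or if a joint passes its speed limit or range.

## Robot

A 6-joint arm with a two-finger parallel gripper is mounted at the origin on the work surface. World frame = base frame: x ahead of the robot, y to its left, z up, the work surface at z = 0. Lengths are in m, angles in rad, forces in N, time in s.
With the tool pointing down it reaches from about 0.35 to 0.975 m from the base axis. Payload 7.1 kg.
Tool frame: the origin (TCP) lies on the centre line of the jaws, within the pads' length; the fingertips stand 19 mm ahead of it and the grasp point (between the pads) is the TCP; z points along the fingers, y is the direction in which the jaws open and shut (so a half turn about z gives the same grasp; the last joint's range is limited). The gripper opens to 88 mm and grips with 3 to 60 N. Pads are 20 mm wide; open, the fingers measure 115 mm over their backs; the gripper's body (75 mm by 178 mm) begins 61 mm behind the grasp point.
Start: joints at [1.086, 0.423, 1.63, -0, 1.089, -0.019], TCP at [0.281, 0.558, 0.216] pointing down, gripper open.
Joint ranges: [-3, 3], [-0.9, 2.11], [0.09, 2.58], [-1.31, 4.45], [0.11, 2.69], [-2.54, 2.54]. Speed limits (rad/s): [2.39, 2.39, 3.01, 3.14, 3.14, 3.14].

## Interface

Orientations are given as a rotation vector (axis times angle).
In Python, from cell import get_state, capture, camera_params, close_job gives the robot as it stands. The module is installed in compiled form; this text tells all that it offers.
- The arm moves only by the shell command python3 -m crank 'ROWS' [FORCE]. ROWS is JSON, a list of rows, each an object of numbers: "tx", "ty", "tz": the shift along the tool's x, y, z in mm; "wx", "wy", "wz": the turn, a rotation vector about the tool's x, y, z in rad; "gripper": the closure, from -1 (fully open) to 1 (shut). In form: [{"tx": .., "ty": .., "tz": .., "wx": .., "wy": .., "wz": .., "gripper": ..}, ...]. A call has 1 to 10 rows; each row is the pose to reach, as a shift and turn from the pose commanded when the call began, along the tool's axes at that moment; what a row does not reach only later rows make up. A row lasts 1/12 s, in which the tool goes at most 41.7 mm and 7.16 degrees, less where a joint would pass 70% of its speed; a pose out of reach is approached as far as the arm can. A call with a gripper value outside its range is refused whole. The fingers move at their own pace and stop on an object; FORCE is the grip in N (left out, the last holds). Time passes only in rows, so rows that repeat a pose let the fingers close. It gives the time, the measured TCP pose, the force and the opening at its end, in the units of the state.
- get_state(): the state, without advancing time (a new reading comes with each control period).
- capture(name): name is "scene" or "top"; returns (picture, depth): 480x640x3 uint8, red, green, blue; 480x640 float32, m along the optical axis (not along the pixel's ray), 0 where there is no reading.
- camera_params(name): a dict with "fovy" (degrees; the focal length in pixels is half the picture's height over the tangent of half this angle, whatever the lens; pixels are square), "cx", "cy" (the principal point, pixels), "R" (3x3) and "t" (3): a world point X has camera coordinates R X + t. Camera axes: x right, y down, z forward; pixel columns grow to the right and rows downward; lengths in m; the calibration is good to about 2 mm. A picture is of the moment at which its call begins. camera_params takes no time and is no camera call.
- close_job(): hands the job in, once; it reports no verdict.
The state is a dict: "t": time; "joint_positions": joint angles; "joint_vel": joint speeds; "tau": joint torques, N m; "ee_pos": TCP position; "orientation": TCP orientation; "wrist_force": force on the tool from outside, world axes, zero at the start; "ft_torque": the same for the moment, N m; "gripper_width": finger opening in m.
Only numpy, scipy, OpenCV 4.12 (cv2) and the standard library are available. Lean on these libraries where they do the work, as an engineer would, in place of code of your own. Each camera call takes 0.05 s, during which the arm holds its last target.

## Working session

There is one attempt and no reset: what is moved stays moved. The work goes in short steps, Python scripts to look and compute and a shell command to move; the robot and the scene stay as the last step left them, time stands still between calls to the robot, and variables do not carry over. Pictures are saved under pics/ and viewed, and the job is handed in when it is done.

```bash
mkdir -p pics; ls
python3 - <<'E'
from cell import *
import cv2,numpy as np
print(get_state())
for n in("scene","top"):
    p,d=capture(n); cv2.imwrite(f"pics/{n}0.png",p[:,:,::-1]); np.savez(f"{n}0.npz",p=p,d=d); print(n,camera_params(n),(d>0).mean())
E
```

```text
pics
{'t': 0.0, 'joint_positions': array([ 1.08598099e+00,  4.23884967e-01,  1.63068561e+00,  1.50400614e-05,
        1.08857367e+00, -1.90001503e-02]), 'joint_vel': array([ 0.00129677, -0.00019828,  0.0001722 ,  0.00129654,  0.00056018,
       -0.00075711]), 'tau': array([ 1.37854749e-03, -5.44625759e+01, -2.73664552e+01,  6.44350913e-02,
        2.27023620e-02, -1.33688422e-04]), 'ee_pos': array([0.28043077, 0.5579256 , 0.21567587]), 'orientation': array([-7.25021631e-01, -3.05637557e+00,  2.35480484e-03]), 'wrist_force': array([ 0.02332775,  0.33448126, -0.13586917]), 'ft_torque': array([-0.00933208,  0.05462734, -0.0137722 ]), 'gripper_width': 0.08785196008946661}
scene {'fovy': 45.226568504580555, 'cx': 322.95482109185957, 'cy': 239.6040910911892, 'R': array([[ 0.35249337,  0.93576   , -0.0100818 ],
       [ 0.66900891, -0.25951412, -0.69647649],
       [-0.65435121,  0.23875853, -0.71750879]]), 't': array([-0.20146929, -0.27356599,  2.13038287])} 0.996083984375
top {'fovy': 55.57460550228672, 'cx': 314.5881623055125, 'cy': 241.0259467972589, 'R': array([[ 0.08574621, -0.99631088,  0.00349606],
       [-0.9710948 , -0.08435954, -0.22328987],
       [ 0.22276105,  0.01575126, -0.97474582]]), 't': array([-0.03845671,  0.57091026,  1.14319753])} 0.9958561197916667
```

View pics/scene0.png

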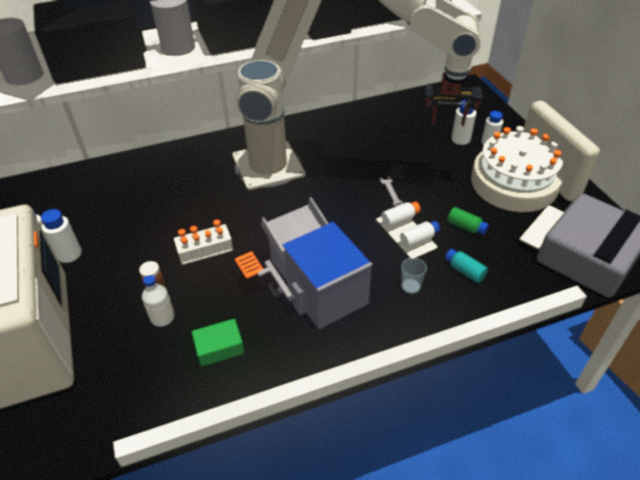

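View pics/top0.png

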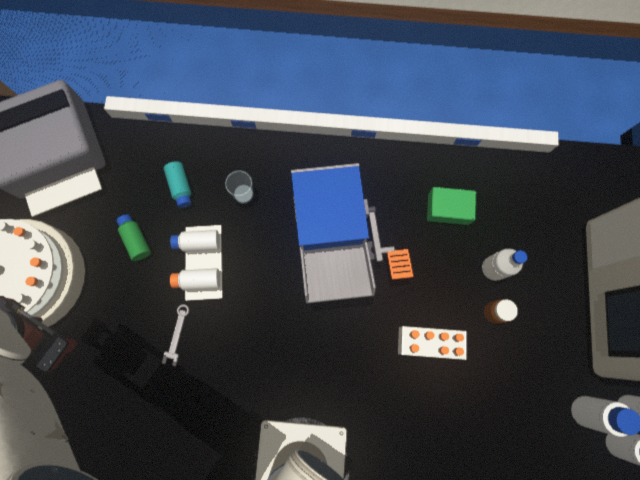

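```bash
cat > h.py <<'E'
import numpy as np,cv2
from cell import *
def cam(n):
    c=camera_params(n); return c, 240/np.tan(np.radians(c['fovy']/2))
def cloud(n,d):
    c,f=cam(n); v,u=np.mgrid[:480,:640]
    P=np.stack([(u-c['cx'])/f*d,(v-c['cy'])/f*d,d],-1)-c['t']
    return P@c['R']          # R^T (p-t)
def ray(n,u,v,z):
    c,f=cam(n); r=np.array([(u-c['cx'])/f,(v-c['cy'])/f,1])@c['R']; o=-c['R'].T@c['t']
    return o+r*(z-o[2])/r[2]
def hsv(p): return cv2.cvtColor(p,cv2.COLOR_RGB2HSV)
E
python3 - <<'E'
from h import *
np.set_printoptions(precision=4,suppress=True)
for n in("top","scene"):
    z=np.load(n+"0.npz");p,d=z['p'],z['d'];W=cloud(n,d);H=hsv(p)
    print(n,"bench z",np.median(W[250:260,(520 if n=="scene" else 260):(525 if n=="scene" else 290),2]))
    blue=cv2.inRange(H,(108,120,90),(125,255,255))
    orange=cv2.inRange(H,(3,150,120),(18,255,255))
    for nm,m in(("blue",blue),("orange",orange)):
        k,l,s,c=cv2.connectedComponentsWithStats(m)
        for i in range(1,k):
            if s[i,4]>15:
                Q=W[l==i]; q=np.median(Q,0)
                if 0.2<q[0]<1.1 and abs(q[1])<.7:
                    print(nm,c[i],s[i,4],q,Q[:,2].min(),Q[:,2].max())
                    if s[i,4]>400: 
                        hull=cv2.minAreaRect(np.argwhere(l==i)[:,::-1].astype(np.float32)); print(cv2.boxPoints(hull))
                        ap=cv2.approxPolyDP(max(cv2.findContours((l==i).astype(np.uint8),0,2)[0],key=cv2.contourArea),6,True)[:,0]
                        for a in ap: print('  corner',a,W[a[1],a[0]], ray(n,*a,.177 if nm=="blue" else .09))
E
```

```text
top bench z -0.001121995732332903
blue [157.625  115.3125] 16 [0.9101 0.4941 0.0386] 0.03372708019690268 0.04339124708268035
blue [246.1111 122.6667] 27 [0.9094 0.2375 0.0389] 0.030526804666953053 0.04604000488482617
blue [363.1905 132.7778] 63 [ 0.9097 -0.1016  0.0354] 0.015639930102742207 0.047438453158740776
blue [467.7561 139.9268] 41 [ 0.9104 -0.3954  0.0412] 0.030153878646630994 0.04614698032098031
blue [329.4608 206.639 ] 5221 [ 0.6353 -0.0196  0.1758] -0.006112666661831729 1.2419399407284708
[[290.6321 172.7413]
 [361.1111 165.2435]
 [369.3183 242.3917]
 [298.8394 249.8894]]
  corner [358 166] [ 0.7496 -0.0828  0.1709] [ 0.747  -0.0823  0.177 ]
  corner [291 174] [0.7125 0.0823 0.1741] [0.7114 0.082  0.177 ]
  corner [299 245] [0.5338 0.0455 0.1753] [0.5335 0.0454 0.177 ]
  corner [368 238] [ 0.5647 -0.1181  0.1779] [ 0.565  -0.1182  0.177 ]
blue [182.6211 200.1789] 95 [0.6607 0.3827 0.0413] 0.029169452762115296 1.2419399407284708
blue [122.8111 218.4222] 90 [0.5958 0.5387 0.0409] -0.005909171509220789 0.04959072372117319
blue [173.6602 241.3981] 103 [0.5407 0.3867 0.0537] -0
[... 4339 characters left out ...]
0877] -0.004194907589388851 0.09721394673429436
orange [182.3333 234.9259] 81 [ 0.3265 -0.3692  0.0867] -0.005372661738681461 0.0971942557952521
orange [207.5 233.5] 22 [ 0.3576 -0.2956  0.0861] 0.07769591842577117 0.09506387450848092
orange [248.3268 263.9455] 459 [ 0.5241 -0.2128  0.0902] -0.006404810005116065 1.336004974345648
[[233.4832 258.5731]
 [250.382  248.0112]
 [263.3596 268.7753]
 [246.4607 279.3371]]
  corner [251 251] [ 0.3944 -0.1775  0.0003] [ 0.4787 -0.1918  0.09  ]
  corner [235 258] [ 0.493  -0.2437  0.0945] [ 0.4888 -0.2432  0.09  ]
  corner [246 277] [ 0.5669 -0.2318  0.0851] [ 0.5712 -0.2325  0.09  ]
  corner [262 268] [ 0.479  -0.1657  0.0035] [ 0.5549 -0.1804  0.09  ]
```

Run:
```python
from h import *
from scipy.optimize import least_squares
np.set_printoptions(precision=4,suppress=True)
P=[];C=[]
for n,box,cap in(("top",(178,228,222,252),(173.66,241.4)),("scene",(398,222,432,252),(435.6,225.4))):
    z=np.load(n+"0.npz");p,d=z['p'],z['d'];W=cloud(n,d);H=hsv(p)
    x0,y0,x1,y1=box
    m=np.zeros((480,640),bool);m[y0:y1,x0:x1]=1
    m&=(H[...,1]<60)&(H[...,2]>100)&(W[...,2]>.03)&(W[...,2]<.075)
    Q=W[m];print(n,len(Q),Q.mean(0),Q.min(0),Q.max(0)); P.append(Q)
A=np.vstack(P)
def axis(Q):
    def f(p):
        x0,a=p; n=np.array([np.cos(a),-np.sin(a)])  # axis dir (sin a... ) ~ +y
        s=(Q[:,0]-x0)*np.cos(a)-(Q[:,1]-.34)*np.sin(a)
        return np.hypot(s,Q[:,2]-.0395)-.027
    r=least_squares(f,[Q[:,0].mean(),0],loss='soft_l1',f_scale=.002); 
    a=r.x[1]; t=(Q[:,0]-r.x[0])*np.sin(a)+(Q[:,1]-.34)*np.cos(a)
    print(r.x,np.std(r.fun),"t range",np.percentile(t,[1,3,97,99]))
for Q in P+[A]: axis(Q)
# chute floor and bin yaw check
c,s=np.cos(.2),np.sin(.2)
for n in("top","scene"):
    W=cloud(n,np.load(n+"0.npz")['d']);b=W[...,:2]-[.648,-.016]
    X=b[...,0]*c+b[...,1]*s;Y=-b[...,0]*s+b[...,1]*c;Z=W[...,2]
    m=(abs(Y)<.05)&(X>-.23)&(X<-.11)&(Z>.08); print(n,np.polyfit(X[m]+.17,Z[m],1),"expect -.325,.121",m.sum())
    w=(Z>.15)&(X>-.23)&(X<-.11)&(abs(Y)<.12);
    for s_ in(1,-1):
        k=w&(Y*s_>0);print(' walls Y',s_,np.median(Y[k]) if k.any() else None,k.sum(),Z[k].max() if k.any() else 0)
    k=(Z>.168)&(Z<.19)&(X>-.14)&(X<.12)&(abs(Y)<.12); print(' lid X',np.percentile(X[k],[1,99]),'Y',np.percentile(Y[k],[1,99]))
    t=(Z>.078)&(Z<.105)&(X<-.11)&(Y<-.12)&(Y>-.22)&(X>-.22);print(' tread',np.percentile(X[t],[1,50,99]),np.percentile(Y[t],[1,50,99]),np.polyfit(X[t]+.16,Z[t],1))
```

```text
top 773 [0.5479 0.3195 0.058 ] [0.5196 0.2701 0.03  ] [0.5834 0.3784 0.0727]
scene 524 [0.562  0.3144 0.0564] [0.4749 0.2667 0.0303] [0.5888 0.3766 0.073 ]
[ 0.5502 -0.1488] 0.003336772376247643 t range [-0.0672 -0.0668  0.0296  0.0336]
[ 0.5482 -0.173 ] 0.007185716876257767 t range [-0.0698 -0.0688  0.023   0.0299]
[ 0.5495 -0.1563] 0.00525204172830949 t range [-0.0687 -0.0673  0.0279  0.0329]
top [-0.3254  0.12  ] expect -.325,.121 1828
 walls Y 1 0.08021966975863212 84 0.17953641253855093
 walls Y -1 -0.07952383065982535 117 0.18325782781090585
 lid X [-0.1002  0.0899] Y [-0.0839  0.0824]
 tread [-0.1959 -0.155  -0.1115] [-0.1944 -0.1635 -0.1212] [-0.1464  0.0892]
scene [-0.3092  0.1219] expect -.325,.121 768
 walls Y 1 0.07815463881777432 113 0.18491120317597973
 walls Y -1 -0.08260018407279618 111 0.18188241230298471
 lid X [-0.1002  0.0929] Y [-0.0862  0.0812]
 tread [-0.197  -0.1502 -0.1113] [-0.1965 -0.1653 -0.1213] [-0.1397  0.0906]
```

```bash
cat > go.py <<'E'
import sys
from h import *
from scipy.spatial.transform import Rotation as R
# usage: go.py x y z yaw  (yaw = world direction of tool y, tool down)
a=[float(v) for v in sys.argv[1:]]
s=get_state(); Rc=R.from_rotvec(s['orientation'])
c,n=np.cos(a[3]),np.sin(a[3])
Rt=R.from_matrix(np.array([[-n,c,0],[c,n,0],[0,0,-1]]).T)   # columns x,y,z
Rt=R.from_matrix(np.column_stack([[-n,c,0],[c,n,0],[0,0,-1]]))
t=Rc.inv().apply(np.array(a[:3])-s['ee_pos'])*1000
print("t",s['t'],"txyz mm",t.round(1),"w",(Rc.inv()*Rt).as_rotvec().round(3),"pos",s['ee_pos'].round(4),"F",s['wrist_force'].round(2),"w",s['gripper_width'])
E
python3 go.py .5526 .320 .17 .156
```

```text
t 0.1 txyz mm [-350.   -90.4   45.9] w [-0.001  0.001  0.949] pos [0.2805 0.558  0.2158] F [0.46 0.65 0.79] w 0.08806898510050759
```

```bash
python3 -m crank '[{"tx":-18,"ty":-5,"tz":0,"wz":0.05,"gripper":-1},{"tx":-55,"ty":-14,"tz":0,"wz":0.15,"gripper":-1},{"tx":-93,"ty":-24,"tz":0,"wz":0.26,"gripper":-1},{"tx":-131,"ty":-34,"tz":5,"wz":0.37,"gripper":-1},{"tx":-169,"ty":-44,"tz":10,"wz":0.48,"gripper":-1},{"tx":-207,"ty":-54,"tz":18,"wz":0.59,"gripper":-1},{"tx":-245,"ty":-64,"tz":26,"wz":0.7,"gripper":-1},{"tx":-283,"ty":-74,"tz":34,"wz":0.8,"gripper":-1},{"tx":-320,"ty":-83,"tz":42,"wz":0.88,"gripper":-1},{"tx":-350,"ty":-90.5,"tz":46,"wz":0.949,"gripper":-1}]'
python3 -m crank '[{"tx":0,"ty":0,"tz":0,"gripper":-1},{"gripper":-1}]'
python3 go.py .5526 .320 .0485 .156
python3 - <<'E'
from h import *
p,d=capture("top");cv2.imwrite("pics/t1.png",cv2.resize(p[180:340,100:310,::-1],None,fx=3.5,fy=3.5))
p,d=capture("scene");cv2.imwrite("pics/s1.png",cv2.resize(p[130:310,330:530,::-1],None,fx=3.2,fy=3.2))
E
```

```text
t 0.1 txyz mm [-350.   -90.2  167.4] w [-0.001  0.001  0.949] pos [0.2805 0.558  0.2158] F [0.46 0.65 0.79] w 0.08806898510050759invalid input at $[0]: expected keys tx, ty, tz, wx, wy, wz, gripper
invalid input at $[0]: expected keys tx, ty, tz, wx, wy, wz, gripper
```

View pics/t1.png

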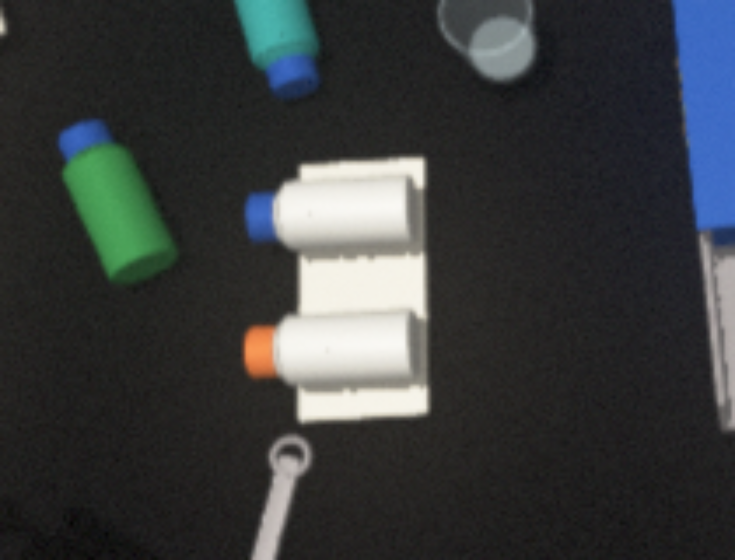

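View pics/s1.png

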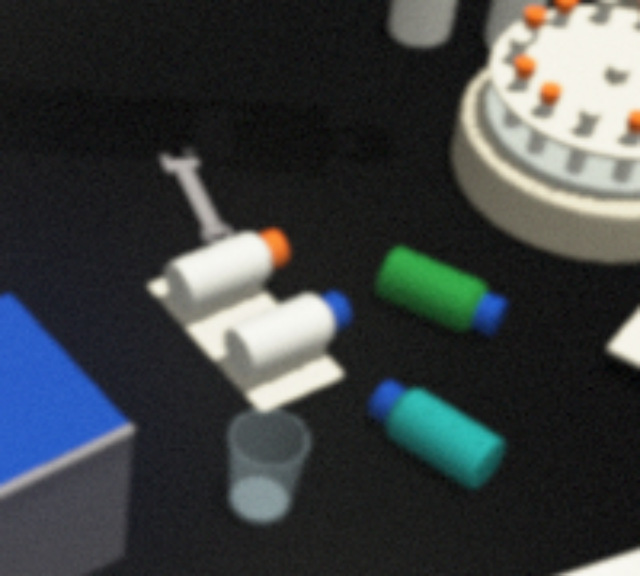

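```bash
python3 -m crank '[{"tx":-18,"ty":-5,"tz":0,"wx":0,"wy":0,"wz":0.05,"gripper":-1},{"tx":-55,"ty":-14,"tz":0,"wx":0,"wy":0,"wz":0.15,"gripper":-1},{"tx":-93,"ty":-24,"tz":0,"wx":0,"wy":0,"wz":0.26,"gripper":-1},{"tx":-131,"ty":-34,"tz":5,"wx":0,"wy":0,"wz":0.37,"gripper":-1},{"tx":-169,"ty":-44,"tz":10,"wx":0,"wy":0,"wz":0.48,"gripper":-1},{"tx":-207,"ty":-54,"tz":18,"wx":0,"wy":0,"wz":0.59,"gripper":-1},{"tx":-245,"ty":-64,"tz":26,"wx":0,"wy":0,"wz":0.7,"gripper":-1},{"tx":-283,"ty":-74,"tz":34,"wx":0,"wy":0,"wz":0.8,"gripper":-1},{"tx":-320,"ty":-83,"tz":42,"wx":0,"wy":0,"wz":0.88,"gripper":-1},{"tx":-350,"ty":-90.5,"tz":46,"wx":0,"wy":0,"wz":0.949,"gripper":-1}]'
python3 -m crank '[{"tx":0,"ty":0,"tz":0,"wx":0,"wy":0,"wz":0,"gripper":-1},{"tx":0,"ty":0,"tz":0,"wx":0,"wy":0,"wz":0,"gripper":-1}]'
python3 go.py .5526 .320 .0485 .156
```

```text
t: 1.03
ee_pos: [0.5541, 0.318, 0.1694]
orientation: [-2.048, -2.382, 0.002]
wrist_force: [0.2, 1.4, -0.2]
gripper_width: 0.0878
t: 1.2
ee_pos: [0.5535, 0.3189, 0.1698]
orientation: [-2.044, -2.385, 0.002]
wrist_force: [-0.4, 0.2, -0.3]
gripper_width: 0.088
t 1.2 txyz mm [  1.2  -0.6 121.3] w [-0.001  0.    -0.002] pos [0.5535 0.3189 0.1698] F [-0.42  0.17 -0.34] w 0.08797627914050914
```

```bash
python3 -m crank '[{"tx":0.3,"ty":0,"tz":12,"wx":0,"wy":0,"wz":0,"gripper":-1},{"tx":0.6,"ty":0,"tz":32,"wx":0,"wy":0,"wz":0,"gripper":-1},{"tx":1,"ty":-0.5,"tz":52,"wx":0,"wy":0,"wz":0,"gripper":-1},{"tx":1,"ty":-0.5,"tz":72,"wx":0,"wy":0,"wz":0,"gripper":-1},{"tx":1,"ty":-0.5,"tz":90,"wx":0,"wy":0,"wz":0,"gripper":-1},{"tx":1,"ty":-0.5,"tz":106,"wx":0,"wy":0,"wz":0,"gripper":-1},{"tx":1,"ty":-0.5,"tz":116,"wx":0,"wy":0,"wz":0,"gripper":-1},{"tx":1,"ty":-0.5,"tz":121,"wx":0,"wy":0,"wz":0,"gripper":-1},{"tx":1,"ty":-0.5,"tz":121,"wx":0,"wy":0,"wz":0,"gripper":-1}]'
python3 - <<'E'
from h import *
p,d=capture("scene");cv2.imwrite("pics/s2.png",cv2.resize(p[130:310,330:530,::-1],None,fx=3.2,fy=3.2))
E
python3 go.py .5526 .320 .0485 .156
```

```text
t: 1.95
ee_pos: [0.5508, 0.3217, 0.0483]
orientation: [-2.039, -2.389, 0.003]
wrist_force: [-0.1, -0.1, 1.3]
gripper_width: 0.088
t 2.0 txyz mm [-2.   0.8  0.8] w [-0.001  0.     0.001] pos [0.5515 0.3218 0.0493] F [-0.52 -0.19  0.54] w 0.0879046521656178
```

View pics/s2.png

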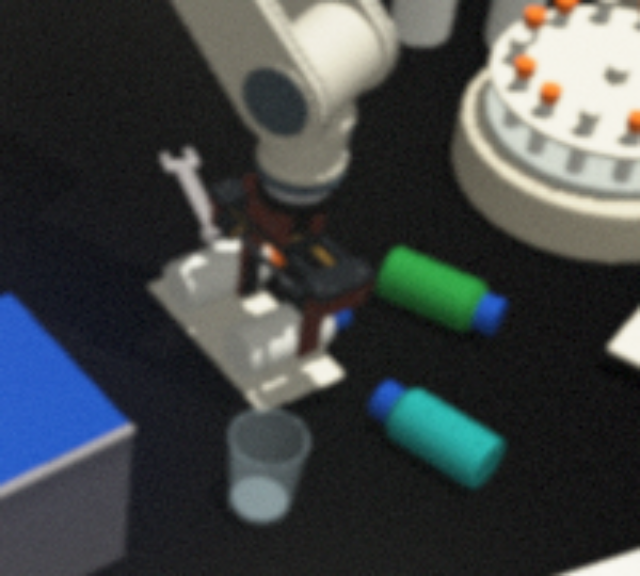

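The fingers straddle the blue-capped bottle: the right finger is at about (312,325) in the crop and the left one at (245,265), in the gap to the keeper. Closing now.

```bash
python3 -m crank '[{"tx":0,"ty":0,"tz":0,"wx":0,"wy":0,"wz":0,"gripper":-0.4},{"tx":0,"ty":0,"tz":0,"wx":0,"wy":0,"wz":0,"gripper":0},{"tx":0,"ty":0,"tz":0,"wx":0,"wy":0,"wz":0,"gripper":1},{"tx":0,"ty":0,"tz":0,"wx":0,"wy":0,"wz":0,"gripper":1},{"tx":0,"ty":0,"tz":0,"wx":0,"wy":0,"wz":0,"gripper":1},{"tx":0,"ty":0,"tz":0,"wx":0,"wy":0,"wz":0,"gripper":1},{"tx":0,"ty":0,"tz":0,"wx":0,"wy":0,"wz":0,"gripper":1}]' 10
python3 -m crank '[{"tx":0,"ty":0,"tz":0,"wx":0,"wy":0,"wz":0,"gripper":1},{"tx":0,"ty":0,"tz":-6,"wx":0,"wy":0,"wz":0,"gripper":1},{"tx":0,"ty":0,"tz":-25,"wx":0,"wy":0,"wz":0,"gripper":1},{"tx":0,"ty":0,"tz":-50,"wx":0,"wy":0,"wz":0,"gripper":1},{"tx":0,"ty":0,"tz":-78,"wx":0,"wy":0,"wz":0,"gripper":1},{"tx":0,"ty":0,"tz":-106,"wx":0,"wy":0,"wz":0,"gripper":1},{"tx":0,"ty":0,"tz":-134,"wx":0,"wy":0,"wz":0,"gripper":1},{"tx":0,"ty":0,"tz":-160,"wx":0,"wy":0,"wz":0,"gripper":1},{"tx":0,"ty":0,"tz":-175,"wx":0,"wy":0,"wz":0,"gripper":1},{"tx":0,"ty":0,"tz":-180,"wx":0,"wy":0,"wz":0,"gripper":1}]'
python3 - <<'E'
from h import *
p,d=capture("scene");cv2.imwrite("pics/s3.png",p[:,:,::-1]);np.savez("s3.npz",p=p,d=d)
p,d=capture("top");cv2.imwrite("pics/t3.png",p[:,:,::-1]);np.savez("t3.npz",p=p,d=d)
E
python3 go.py .5526 .320 .23 .156
```

```text
t: 2.58
ee_pos: [0.5532, 0.3216, 0.0501]
orientation: [2.041, 2.387, 0.004]
wrist_force: [4.6, -1.0, 5.3]
gripper_width: 0.0447
t: 3.42
ee_pos: [0.5526, 0.3218, 0.2326]
orientation: [2.041, 2.387, 0.005]
wrist_force: [0.4, 0.8, -0.2]
gripper_width: 0.0003
t 3.5167 txyz mm [-1.4  0.5  0.2] w [ 0.001 -0.     0.   ] pos [0.5519 0.3213 0.2302] F [ 0.2  -0.41  0.4 ] w 0.000583490127035741
```

View pics/s3.png

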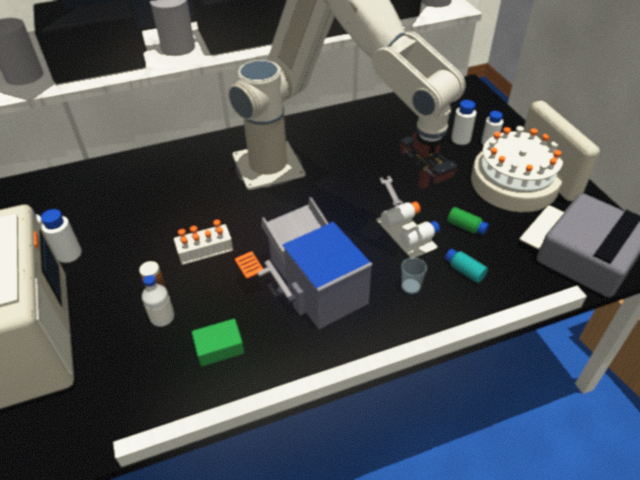

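View pics/t3.png

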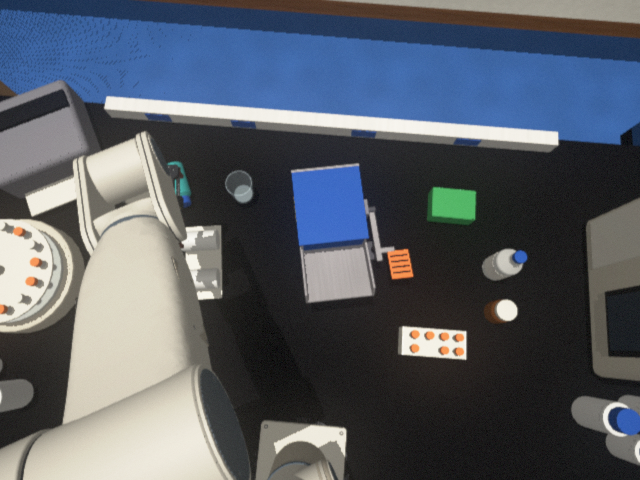

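Run:
```python
from h import *
from scipy.optimize import least_squares
np.set_printoptions(precision=4,suppress=True)
z=np.load("s3.npz");p,d=z['p'],z['d'];W=cloud("scene",d)
cv2.imwrite("pics/s3c.png",cv2.resize(p[180:270,360:460,::-1],None,fx=7,fy=6.5,interpolation=cv2.INTER_CUBIC))
for nm,f in(("0","scene0.npz"),("3","s3.npz")):
    z=np.load(f);p,d=z['p'],z['d'];W=cloud("scene",d)
    for y0,x0,lab in((.32,.5526,"blue"),(.305,.449,"keeper")):
        m=(abs(W[...,0]-x0)<.045)&(abs(W[...,1]-y0)<.06)&(W[...,2]>.045)&(W[...,2]<.09)
        Q=W[m]
        def g(v): 
            s=(Q[:,0]-v[0])*np.cos(v[1])-(Q[:,1]-y0)*np.sin(v[1]); return np.hypot(s,Q[:,2]-v[2])-.027
        r=least_squares(g,[x0,-.15,.0395],loss='soft_l1',f_scale=.002);print(nm,lab,m.sum(),r.x,np.percentile(Q,[1,99],axis=0).ravel())
```

```text
0 blue 452 [ 0.5523 -0.1909  0.0396] [0.5299 0.2704 0.0456 0.5852 0.378  0.0728]
0 keeper 415 [ 0.4483 -0.1575  0.0396] [0.4285 0.2549 0.0453 0.4806 0.364  0.0729]
3 blue 443 [ 0.5523 -0.1868  0.0399] [0.5295 0.2705 0.0456 0.5845 0.3788 0.0731]
3 keeper 418 [ 0.4481 -0.169   0.04  ] [0.4257 0.2544 0.0458 0.4822 0.3632 0.0734]
```

View pics/s3c.png

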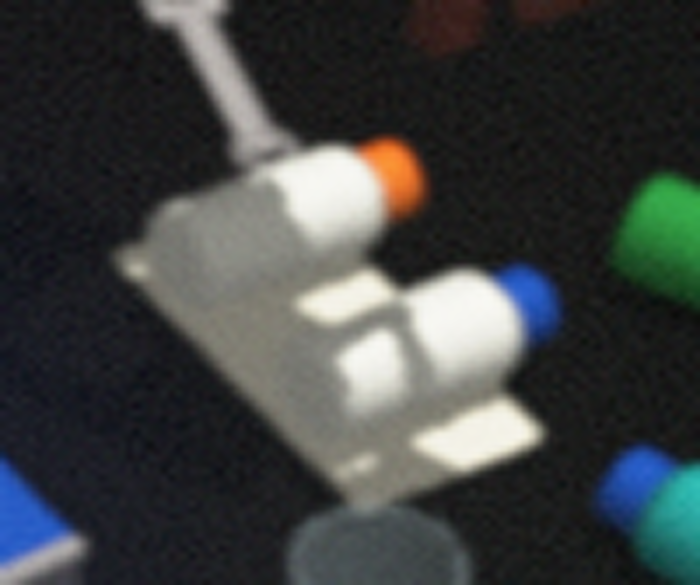

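The bottle and the keeper are both where they were. I gripped about 10 mm above the axis, so the pads slid off over the top. I'll regrip with the TCP at axis height.

```bash
python3 -m crank '[{"tx":0,"ty":0,"tz":5,"wx":0,"wy":0,"wz":0,"gripper":-1},{"tx":0,"ty":0.5,"tz":20,"wx":0,"wy":0,"wz":0,"gripper":-1},{"tx":-0.5,"ty":0.5,"tz":40,"wx":0,"wy":0,"wz":0,"gripper":-1},{"tx":-1,"ty":0.5,"tz":60,"wx":0,"wy":0,"wz":0,"gripper":-1},{"tx":-1,"ty":0.5,"tz":80,"wx":0,"wy":0,"wz":0,"gripper":-1},{"tx":-1,"ty":0.5,"tz":100,"wx":0,"wy":0,"wz":0,"gripper":-1},{"tx":-1,"ty":0.5,"tz":100,"wx":0,"wy":0,"wz":0,"gripper":-1}]'
python3 go.py .5525 .320 .039 .158
```

```text
t: 4.1
ee_pos: [0.5488, 0.3182, 0.1231]
orientation: [-2.039, -2.385, 0.016]
wrist_force: [-0.8, -0.3, -0.1]
gripper_width: 0.0438
t 4.1 txyz mm [ 1.5  4.7 84.1] w [-0.01   0.004 -0.002] pos [0.5488 0.3182 0.1231] F [-0.8  -0.26 -0.1 ] w 0.043813122851077725
```

```bash
python3 -m crank '[{"tx":0,"ty":0,"tz":0,"wx":0,"wy":0,"wz":0,"gripper":-1},{"tx":0,"ty":0,"tz":0,"wx":0,"wy":0,"wz":0,"gripper":-1},{"tx":0,"ty":0,"tz":0,"wx":0,"wy":0,"wz":0,"gripper":-1},{"tx":0,"ty":0,"tz":0,"wx":0,"wy":0,"wz":0,"gripper":-1},{"tx":0,"ty":0,"tz":0,"wx":0,"wy":0,"wz":0,"gripper":-1},{"tx":0,"ty":0,"tz":0,"wx":0,"wy":0,"wz":0,"gripper":-1}]'
python3 go.py .5525 .320 .039 .158
```

```text
t: 4.6
ee_pos: [0.5531, 0.3205, 0.1303]
orientation: [2.041, 2.387, 0.002]
wrist_force: [-0.2, -0.2, -0.5]
gripper_width: 0.0837
t 4.6 txyz mm [-0.5 -0.8 91.3] w [ 0.001 -0.    -0.002] pos [0.5531 0.3205 0.1303] F [-0.23 -0.24 -0.49] w 0.0837477231216605
```

```bash
python3 -m crank '[{"tx":0,"ty":0,"tz":6,"wx":0,"wy":0,"wz":0,"gripper":-1},{"tx":0,"ty":0,"tz":20,"wx":0,"wy":0,"wz":0,"gripper":-1},{"tx":0,"ty":-0.5,"tz":36,"wx":0,"wy":0,"wz":0,"gripper":-1},{"tx":-0.5,"ty":-0.5,"tz":52,"wx":0,"wy":0,"wz":0,"gripper":-1},{"tx":-0.5,"ty":-0.8,"tz":67,"wx":0,"wy":0,"wz":0,"gripper":-1},{"tx":-0.5,"ty":-0.8,"tz":79,"wx":0,"wy":0,"wz":0,"gripper":-1},{"tx":-0.5,"ty":-0.8,"tz":87,"wx":0,"wy":0,"wz":0,"gripper":-1},{"tx":-0.5,"ty":-0.8,"tz":91,"wx":0,"wy":0,"wz":0,"gripper":-1},{"tx":-0.5,"ty":-0.8,"tz":91,"wx":0,"wy":0,"wz":0,"gripper":-1},{"tx":-0.5,"ty":-0.8,"tz":91,"wx":0,"wy":0,"wz":0,"gripper":-1}]'
python3 -m crank '[{"tx":0,"ty":0,"tz":0,"wx":0,"wy":0,"wz":0,"gripper":0},{"tx":0,"ty":0,"tz":0,"wx":0,"wy":0,"wz":0,"gripper":0.3},{"tx":0,"ty":0,"tz":0,"wx":0,"wy":0,"wz":0,"gripper":0.3},{"tx":0,"ty":0,"tz":0,"wx":0,"wy":0,"wz":0,"gripper":0.3},{"tx":0,"ty":0,"tz":0,"wx":0,"wy":0,"wz":0,"gripper":0.3},{"tx":0,"ty":0,"tz":0,"wx":0,"wy":0,"wz":0,"gripper":0.3},{"tx":0,"ty":0,"tz":0,"wx":0,"wy":0,"wz":0,"gripper":0.3},{"tx":0,"ty":0,"tz":0,"wx":0,"wy":0,"wz":0,"gripper":0.3}]' 10
python3 go.py .5525 .320 .039 .158
```

```text
t: 5.43
ee_pos: [0.5523, 0.3199, 0.0386]
orientation: [2.042, 2.388, 0.0]
wrist_force: [1.0, 0.2, 0.5]
gripper_width: 0.0877
t: 6.1
ee_pos: [0.5545, 0.3205, 0.0398]
orientation: [2.04, 2.386, 0.007]
wrist_force: [5.2, -0.3, 3.9]
gripper_width: 0.0519
t 6.1 txyz mm [-0.2 -2.   0.8] w [ 0.005 -0.001 -0.002] pos [0.5545 0.3205 0.0398] F [ 5.17 -0.25  3.92] w 0.05194229417350381
```

```bash
python3 -m crank '[{"tx":0,"ty":0,"tz":0,"wx":0,"wy":0,"wz":0,"gripper":0.3},{"tx":0,"ty":0,"tz":0,"wx":0,"wy":0,"wz":0,"gripper":0.3},{"tx":0,"ty":0,"tz":0,"wx":0,"wy":0,"wz":0,"gripper":0.3}]'
python3 - <<'E'
from h import *
p,d=capture("scene");cv2.imwrite("pics/s4.png",cv2.resize(p[170:270,360:470,::-1],None,fx=7,fy=6,interpolation=cv2.INTER_CUBIC))
E
python3 go.py .5525 .320 .039 .158
```

```text
t: 6.35
ee_pos: [0.5545, 0.3205, 0.0398]
orientation: [2.04, 2.386, 0.007]
wrist_force: [4.7, -0.5, 3.9]
gripper_width: 0.0521
t 6.4 txyz mm [-0.2 -2.   0.8] w [ 0.005 -0.001 -0.002] pos [0.5544 0.3205 0.0398] F [ 5.5  -1.07  3.96] w 0.05205315794948417
```

View pics/s4.png

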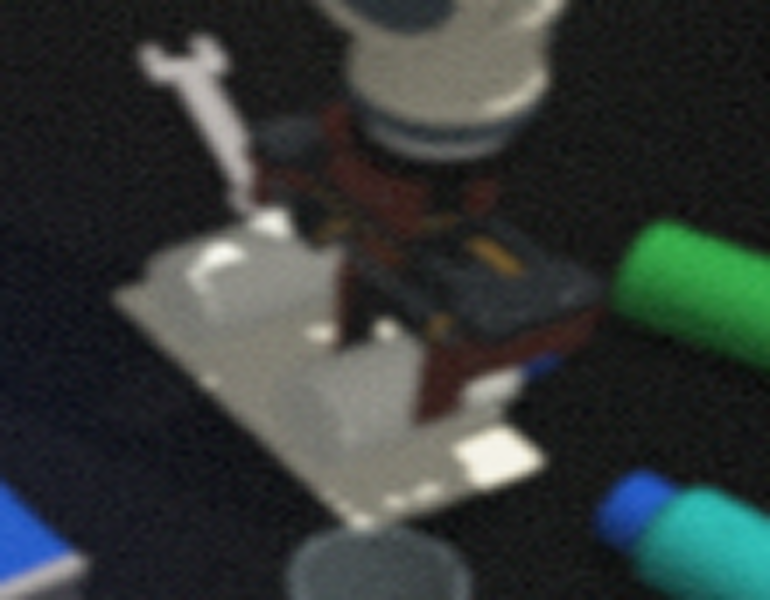

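```bash
python3 -m crank '[{"tx":0,"ty":1.5,"tz":0,"wx":0,"wy":0,"wz":0,"gripper":-0.45},{"tx":0,"ty":3,"tz":1,"wx":0,"wy":0,"wz":0,"gripper":-0.45},{"tx":0,"ty":3,"tz":2,"wx":0,"wy":0,"wz":0,"gripper":-0.45},{"tx":0,"ty":3,"tz":3,"wx":0,"wy":0,"wz":0,"gripper":-0.45},{"tx":0,"ty":3,"tz":3,"wx":0,"wy":0,"wz":0,"gripper":-0.45}]'
python3 go.py .5525 .320 .039 .158
python3 -m crank '[{"tx":0,"ty":0,"tz":0,"wx":0,"wy":0,"wz":0,"gripper":0.3},{"tx":0,"ty":0,"tz":0,"wx":0,"wy":0,"wz":0,"gripper":0.3},{"tx":0,"ty":0,"tz":0,"wx":0,"wy":0,"wz":0,"gripper":0.3},{"tx":0,"ty":0,"tz":0,"wx":0,"wy":0,"wz":0,"gripper":0.3},{"tx":0,"ty":0,"tz":0,"wx":0,"wy":0,"wz":0,"gripper":0.3}]' 10
python3 go.py .5525 .320 .039 .158
```

```text
t: 6.82
ee_pos: [0.5542, 0.3199, 0.0347]
orientation: [-2.041, -2.387, 0.003]
wrist_force: [-0.5, 0.6, -0.5]
gripper_width: 0.0635
t 6.8167 txyz mm [ 0.4 -1.7 -4.3] w [-0.002  0.    -0.002] pos [0.5542 0.3199 0.0347] F [-0.48  0.6  -0.51] w 0.06351740977085138
t: 7.23
ee_pos: [0.5551, 0.3203, 0.0355]
orientation: [2.042, 2.388, 0.0]
wrist_force: [0.7, -0.3, 0.5]
gripper_width: 0.0532
t 7.2333 txyz mm [ 0.2 -2.6 -3.5] w [ 0.    -0.    -0.002] pos [0.5551 0.3203 0.0355] F [ 0.7  -0.34  0.46] w 0.05320303754779872
```

```bash
python3 -m crank '[{"tx":0,"ty":0,"tz":0,"wx":0,"wy":0,"wz":0,"gripper":0.5},{"tx":0,"ty":0,"tz":-3,"wx":0,"wy":0,"wz":0,"gripper":0.5},{"tx":0,"ty":0,"tz":-10,"wx":0,"wy":0,"wz":0,"gripper":0.5},{"tx":0,"ty":0,"tz":-20,"wx":0,"wy":0,"wz":0,"gripper":0.5},{"tx":0,"ty":0,"tz":-32,"wx":0,"wy":0,"wz":0,"gripper":0.5},{"tx":0,"ty":0,"tz":-44,"wx":0,"wy":0,"wz":0,"gripper":0.5},{"tx":0,"ty":0,"tz":-50,"wx":0,"wy":0,"wz":0,"gripper":0.5},{"tx":0,"ty":0,"tz":-50,"wx":0,"wy":0,"wz":0,"gripper":0.5}]' 14
python3 - <<'E'
from h import *
p,d=capture("scene");cv2.imwrite("pics/s5.png",cv2.resize(p[170:270,360:470,::-1],None,fx=7,fy=6,interpolation=cv2.INTER_CUBIC))
E
```

```text
t: 7.9
ee_pos: [0.5563, 0.3209, 0.0881]
orientation: [2.041, 2.387, 0.006]
wrist_force: [0.5, -0.3, -1.0]
gripper_width: 0.053
```

View pics/s5.png

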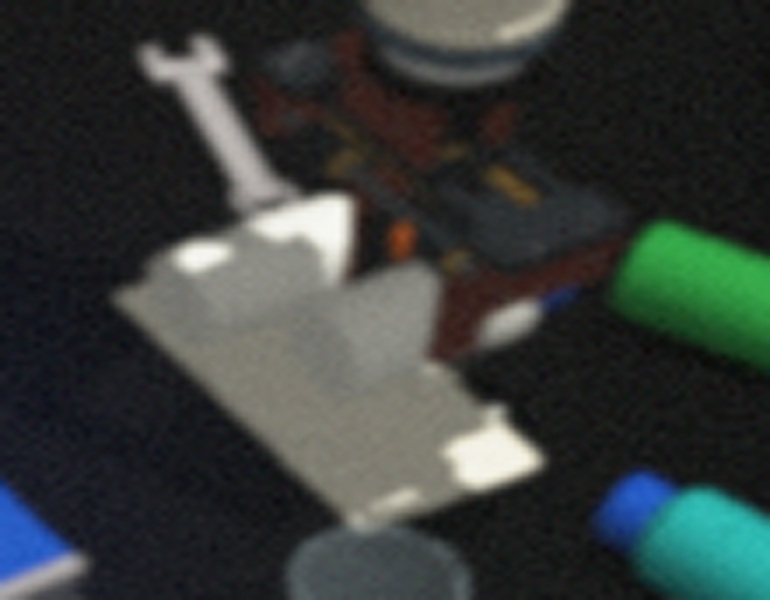

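```bash
cat > go.py <<'E'
import sys
from h import *
from scipy.spatial.transform import Rotation as R
# go.py x y z yaw [tilt]: tool y heads along yaw, tool leans its back by tilt towards yaw
a=[float(v) for v in sys.argv[1:]]+[0]
s=get_state(); Rc=R.from_rotvec(s['orientation'])
c,n=np.cos(a[3]),np.sin(a[3])
b=np.array([c,n,0]);k=np.array([0,0,1.]);T=a[4]
z=-np.sin(T)*b-np.cos(T)*k; y=np.cos(T)*b-np.sin(T)*k; x=np.cross(y,z)
Rt=R.from_matrix(np.column_stack([x,y,z]))
t=Rc.inv().apply(np.array(a[:3])-s['ee_pos'])*1000
B=np.array([.648,-.0165]); q=s['ee_pos'][:2]-B; c,n=np.cos(.2),np.sin(.2)
print("t",round(s['t'],2),"txyz mm",t.round(1),"w",(Rc.inv()*Rt).as_rotvec().round(3),"pos",s['ee_pos'].round(4),"binXY",(q@[c,n]).round(4),(q@[-n,c]).round(4),"F",s['wrist_force'].round(2),"w",round(s['gripper_width'],4))
E
python3 go.py .4833 -.0636 .26 .2 .2
```

```text
t 7.95 txyz mm [-368.2 -130.8 -173.6] w [ 0.202 -0.005 -0.044] pos [0.5557 0.3206 0.087 ] binXY -0.0235 0.3487 F [ 0.92 -0.36 -0.63] w 0.0534
```

```bash
python3 -m crank '[{"tx":0,"ty":0,"tz":-12,"wx":0,"wy":0,"wz":0,"gripper":0.5},{"tx":-5,"ty":0,"tz":-40,"wx":0,"wy":0,"wz":0,"gripper":0.5},{"tx":-20,"ty":-5,"tz":-70,"wx":0,"wy":0,"wz":0,"gripper":0.5},{"tx":-45,"ty":-15,"tz":-100,"wx":0,"wy":0,"wz":0,"gripper":0.5},{"tx":-75,"ty":-26,"tz":-126,"wx":0,"wy":0,"wz":0,"gripper":0.5},{"tx":-108,"ty":-38,"tz":-150,"wx":0,"wy":0,"wz":-0.01,"gripper":0.5},{"tx":-142,"ty":-50,"tz":-165,"wx":0,"wy":0,"wz":-0.02,"gripper":0.5},{"tx":-176,"ty":-62,"tz":-173,"wx":0,"wy":0,"wz":-0.03,"gripper":0.5},{"tx":-208,"ty":-74,"tz":-175,"wx":0,"wy":0,"wz":-0.04,"gripper":0.5},{"tx":-238,"ty":-85,"tz":-175,"wx":0,"wy":0,"wz":-0.044,"gripper":0.5}]'
python3 go.py .4833 -.0636 .26 .2 0
```

```text
t: 8.78
ee_pos: [0.5075, 0.0702, 0.2618]
orientation: [1.987, 2.432, 0.002]
wrist_force: [1.0, -0.5, -1.3]
gripper_width: 0.0534
t 8.78 txyz mm [-126.3  -50.4    1.8] w [0.001 0.    0.   ] pos [0.5075 0.0702 0.2618] binXY -0.1205 0.1129 F [ 0.96 -0.5  -1.25] w 0.0534
```

```bash
python3 -m crank '[{"tx":-28,"ty":-11,"tz":0,"wx":0,"wy":0,"wz":0,"gripper":0.5},{"tx":-54,"ty":-21,"tz":0,"wx":0,"wy":0,"wz":0,"gripper":0.5},{"tx":-78,"ty":-31,"tz":0,"wx":0.02,"wy":0,"wz":0,"gripper":0.5},{"tx":-98,"ty":-39,"tz":0,"wx":0.05,"wy":0,"wz":0,"gripper":0.5},{"tx":-114,"ty":-45,"tz":0,"wx":0.1,"wy":0,"wz":0,"gripper":0.5},{"tx":-122,"ty":-49,"tz":0,"wx":0.15,"wy":0,"wz":0,"gripper":0.5},{"tx":-125,"ty":-50,"tz":0,"wx":0.19,"wy":0,"wz":0,"gripper":0.5},{"tx":-125,"ty":-50,"tz":0,"wx":0.2,"wy":0,"wz":0,"gripper":0.5},{"tx":-125,"ty":-50,"tz":0,"wx":0.2,"wy":0,"wz":0,"gripper":0.5},{"tx":-125,"ty":-50,"tz":0,"wx":0.2,"wy":0,"wz":0,"gripper":0.5}]'
python3 - <<'E'
from h import *
p,d=capture("scene");cv2.imwrite("pics/s6.png",cv2.resize(p[120:320,200:400,::-1],None,fx=3,fy=3,interpolation=cv2.INTER_CUBIC));np.savez("s6.npz",p=p,d=d)
p,d=capture("top");cv2.imwrite("pics/t6.png",cv2.resize(p[150:350,230:430,::-1],None,fx=3,fy=3,interpolation=cv2.INTER_CUBIC));np.savez("t6.npz",p=p,d=d)
E
python3 go.py .4833 -.0636 .150 .2 .2
```

```text
t: 9.62
ee_pos: [0.4836, -0.0602, 0.2604]
orientation: [-1.902, -2.328, 0.233]
wrist_force: [-0.2, -0.3, -0.5]
gripper_width: 0.0534
t 9.72 txyz mm [ -3.4  21.  108.5] w [ 0.001 -0.     0.001] pos [ 0.4835 -0.0601  0.2606] binXY -0.1699 -0.0101 F [ 0.23  0.25 -1.91] w 0.0532
```

View pics/s6.png

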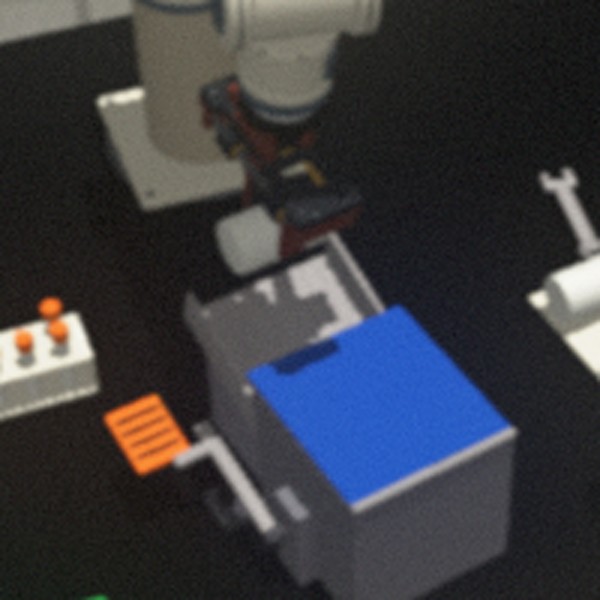

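View pics/t6.png

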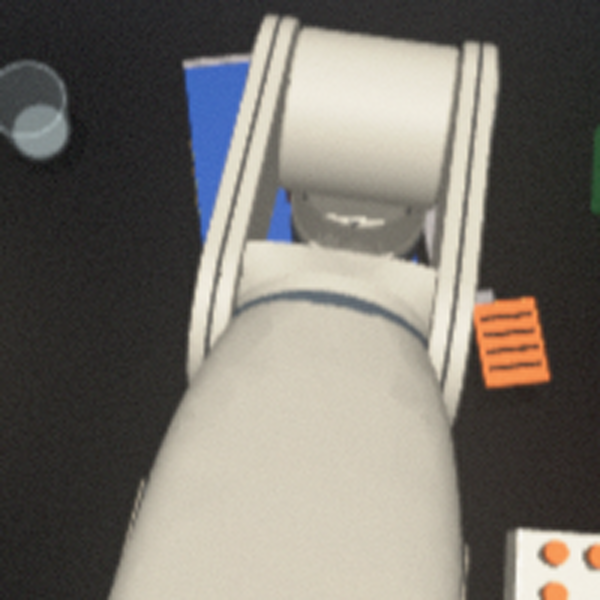

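Run:
```python
from h import *
z=np.load("s6.npz");p,d=z['p'],z['d'];W=cloud("scene",d)
c,s=np.cos(.2),np.sin(.2);b=W[...,:2]-[.648,-.0165];X=b[...,0]*c+b[...,1]*s;Y=-b[...,0]*s+b[...,1]*c;Z=W[...,2]
v,u=np.mgrid[:480,:640]
m=(u>272)&(u<294)&(v>188)&(v<212)&(Z>.22)&(Z<.31)
for A in(X,Y,Z):print(np.percentile(A[m],[1,5,50,95,99]).round(4))
for y in np.arange(-.065,-.02,.008):
    k=m&(abs(Y-y)<.004);print(round(y,3),k.sum(),Z[k].max().round(4) if k.any() else 0,np.median(X[k]).round(4) if k.any() else 0)
```

```text
[-0.1913 -0.1845 -0.157  -0.1432 -0.1336]
[-0.0582 -0.0574 -0.0417 -0.0195 -0.0157]
[0.2454 0.2524 0.2804 0.2938 0.2954]
-0.065 0 0 0
-0.057 103 0.2942 -0.167
-0.049 56 0.295 -0.1536
-0.041 51 0.2953 -0.1529
-0.033 53 0.2955 -0.1521
-0.025 67 0.3 -0.1505
```

```bash
python3 -m crank '[{"tx":-0.5,"ty":2,"tz":8,"wx":0,"wy":0,"wz":0,"gripper":0.5},{"tx":-1,"ty":5,"tz":24,"wx":0,"wy":0,"wz":0,"gripper":0.5},{"tx":-2,"ty":8,"tz":42,"wx":0,"wy":0,"wz":0,"gripper":0.5},{"tx":-3,"ty":12,"tz":60,"wx":0,"wy":0,"wz":0,"gripper":0.5},{"tx":-3,"ty":15,"tz":77,"wx":0,"wy":0,"wz":0,"gripper":0.5},{"tx":-3,"ty":18,"tz":90,"wx":0,"wy":0,"wz":0,"gripper":0.5},{"tx":-3,"ty":20,"tz":99,"wx":0,"wy":0,"wz":0,"gripper":0.5},{"tx":-3,"ty":21,"tz":105,"wx":0,"wy":0,"wz":0,"gripper":0.5},{"tx":-3,"ty":21,"tz":106,"wx":0,"wy":0,"wz":0,"gripper":0.5},{"tx":-3,"ty":21,"tz":106,"wx":0,"wy":0,"wz":0,"gripper":0.5}]'
python3 -m crank '[{"tx":0,"ty":0,"tz":0,"wx":0,"wy":0,"wz":0,"gripper":0.5},{"tx":0,"ty":0,"tz":0,"wx":0,"wy":0,"wz":0,"gripper":0.5}]'
python3 - <<'E'
from h import *
p,d=capture("scene");cv2.imwrite("pics/s7.png",cv2.resize(p[150:310,220:380,::-1],None,fx=3.7,fy=3.7,interpolation=cv2.INTER_CUBIC))
E
python3 go.py .4833 -.0636 .150 .2 .2
```

```text
t: 10.55
ee_pos: [0.4839, -0.0635, 0.1524]
orientation: [-1.903, -2.327, 0.234]
wrist_force: [0.2, 0.3, -0.1]
gripper_width: 0.0529
t: 10.72
ee_pos: [0.4845, -0.0636, 0.1531]
orientation: [-1.904, -2.328, 0.232]
wrist_force: [0.6, -0.2, -1.4]
gripper_width: 0.0531
t 10.77 txyz mm [ 0.3 -0.5  3.3] w [ 0.001  0.    -0.   ] pos [ 0.4845 -0.0636  0.1531] binXY -0.1696 -0.0137 F [ 0.68 -0.11 -0.41] w 0.0532
```

View pics/s7.png

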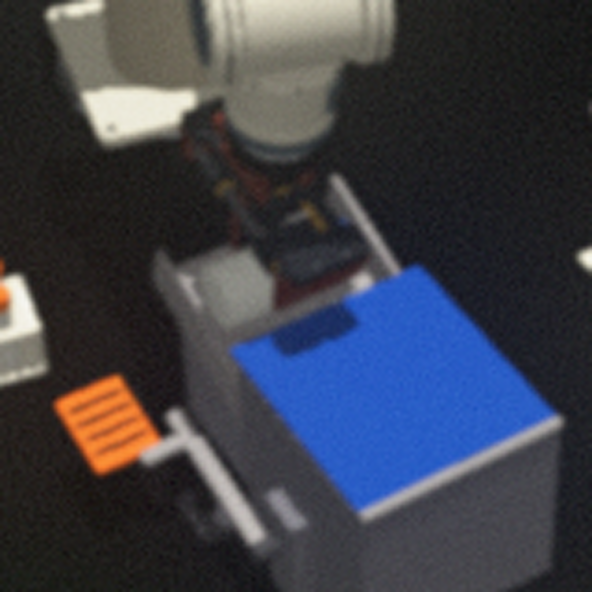

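The bottle is between the chute walls (base end near (235,285) in the crop) and nothing is touching. I'll lower it 3 mm, open part way, and back out along the tool axis.

```bash
python3 -m crank '[{"tx":0,"ty":0,"tz":1.5,"wx":0,"wy":0,"wz":0,"gripper":0.5},{"tx":0,"ty":0,"tz":3,"wx":0,"wy":0,"wz":0,"gripper":0.5},{"tx":0,"ty":0,"tz":3,"wx":0,"wy":0,"wz":0,"gripper":0.5}]'
python3 -m crank '[{"tx":0,"ty":0,"tz":0,"wx":0,"wy":0,"wz":0,"gripper":-0.3},{"tx":0,"ty":0,"tz":0,"wx":0,"wy":0,"wz":0,"gripper":-0.4},{"tx":0,"ty":0,"tz":0,"wx":0,"wy":0,"wz":0,"gripper":-0.5},{"tx":0,"ty":0,"tz":0,"wx":0,"wy":0,"wz":0,"gripper":-0.5},{"tx":0,"ty":0,"tz":0,"wx":0,"wy":0,"wz":0,"gripper":-0.5},{"tx":0,"ty":0,"tz":0,"wx":0,"wy":0,"wz":0,"gripper":-0.5}]'
python3 - <<'E'
from h import *
p,d=capture("scene");cv2.imwrite("pics/s8.png",cv2.resize(p[150:310,220:380,::-1],None,fx=3.7,fy=3.7,interpolation=cv2.INTER_CUBIC))
E
python3 go.py .4833 -.0636 .150 .2 .2
```

```text
t: 11.02
ee_pos: [0.4832, -0.0637, 0.1494]
orientation: [-1.903, -2.327, 0.234]
wrist_force: [-0.2, -0.7, -0.9]
gripper_width: 0.0533
t: 11.52
ee_pos: [0.4834, -0.0637, 0.1495]
orientation: [-1.903, -2.327, 0.233]
wrist_force: [-0.4, -0.5, 0.0]
gripper_width: 0.0661
t 11.57 txyz mm [ 0.1 -0.2 -0.5] w [0. 0. 0.] pos [ 0.4834 -0.0637  0.1495] binXY -0.1707 -0.0136 F [0.02 0.1  0.24] w 0.0658
```

View pics/s8.png

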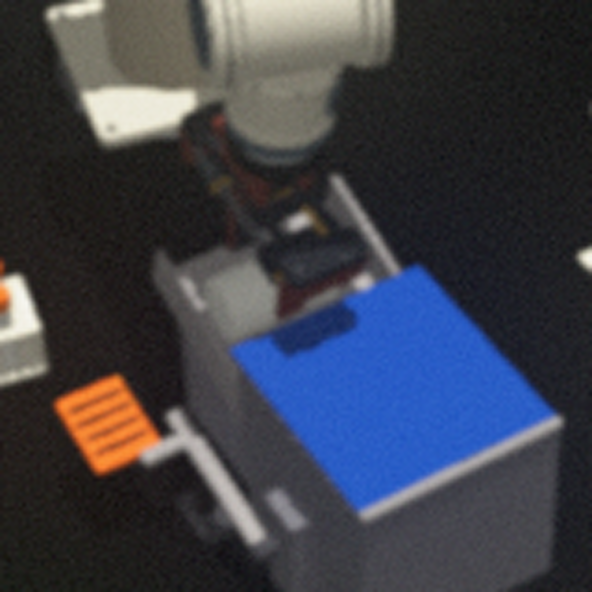

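```bash
python3 -m crank '[{"tx":0,"ty":0,"tz":-3,"wx":0,"wy":0,"wz":0,"gripper":-0.5},{"tx":0,"ty":0,"tz":-8,"wx":0,"wy":0,"wz":0,"gripper":-0.5},{"tx":0,"ty":0,"tz":-15,"wx":0,"wy":0,"wz":0,"gripper":-0.5},{"tx":0,"ty":0,"tz":-24,"wx":0,"wy":0,"wz":0,"gripper":-0.5},{"tx":0,"ty":0,"tz":-36,"wx":0,"wy":0,"wz":0,"gripper":-0.5},{"tx":0,"ty":0,"tz":-52,"wx":0,"wy":0,"wz":0,"gripper":-0.5},{"tx":0,"ty":0,"tz":-70,"wx":0,"wy":0,"wz":0,"gripper":-0.5},{"tx":0,"ty":0,"tz":-88,"wx":0,"wy":0,"wz":0,"gripper":-0.5},{"tx":0,"ty":0,"tz":-100,"wx":0,"wy":0,"wz":0,"gripper":-0.5},{"tx":0,"ty":0,"tz":-105,"wx":0,"wy":0,"wz":0,"gripper":-0.5}]'
python3 - <<'E'
from h import *
p,d=capture("scene");cv2.imwrite("pics/s9.png",cv2.resize(p[150:310,220:380,::-1],None,fx=3.7,fy=3.7,interpolation=cv2.INTER_CUBIC));np.savez("s9.npz",p=p,d=d)
E
python3 go.py .5246 -.2125 .25 .2 0
```

```text
t: 12.4
ee_pos: [0.5053, -0.0596, 0.2552]
orientation: [-1.905, -2.33, 0.23]
wrist_force: [0.7, -0.5, 0.1]
gripper_width: 0.0657
t 12.45 txyz mm [-153.7  -10.3    7.3] w [-0.196  0.001 -0.   ] pos [ 0.5053 -0.0596  0.255 ] binXY -0.1484 -0.0139 F [ 1.31 -0.25  0.82] w 0.0662
```

View pics/s9.png

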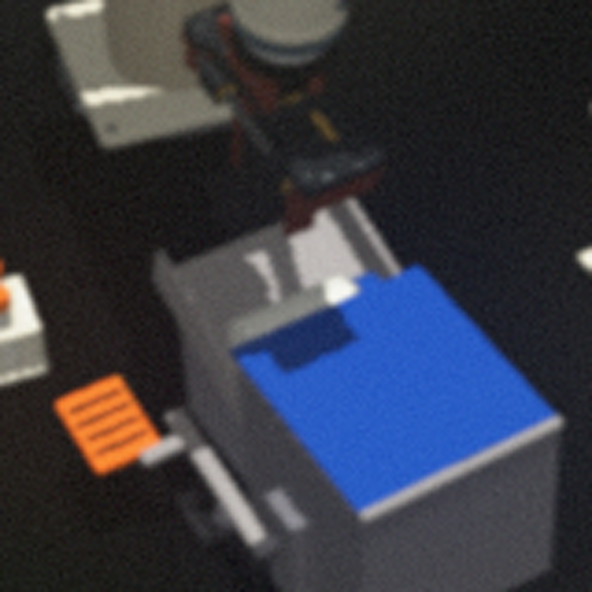

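The bottle has rolled down against the skirt; it shows as a grey strip from (235,330) to (350,290) along the lid's front edge. Now to the tread with the fingers shut.

```bash
python3 -m crank '[{"tx":-10,"ty":0,"tz":0,"wx":0,"wy":0,"wz":0,"gripper":1},{"tx":-30,"ty":-1,"tz":1,"wx":-0.02,"wy":0,"wz":0,"gripper":1},{"tx":-55,"ty":-3,"tz":2,"wx":-0.06,"wy":0,"wz":0,"gripper":1},{"tx":-80,"ty":-5,"tz":3,"wx":-0.1,"wy":0,"wz":0,"gripper":1},{"tx":-105,"ty":-7,"tz":5,"wx":-0.14,"wy":0,"wz":0,"gripper":1},{"tx":-128,"ty":-9,"tz":6,"wx":-0.17,"wy":0,"wz":0,"gripper":1},{"tx":-145,"ty":-10,"tz":7,"wx":-0.19,"wy":0,"wz":0,"gripper":1},{"tx":-152,"ty":-10,"tz":7,"wx":-0.196,"wy":0,"wz":0,"gripper":1},{"tx":-153.5,"ty":-10,"tz":7,"wx":-0.196,"wy":0,"wz":0,"gripper":1},{"tx":-153.5,"ty":-10,"tz":7,"wx":-0.196,"wy":0,"wz":0,"gripper":1}]'
python3 - <<'E'
from h import *
for n in("scene","top"):
    p,d=capture(n);cv2.imwrite(f"pics/{n}10.png",cv2.resize((p[150:310,220:380] if n=="scene" else p[150:320,280:450])[...,::-1],None,fx=3.5,fy=3.5,interpolation=cv2.INTER_CUBIC))
E
python3 go.py .5246 -.2130 .125 .2 0
```

```text
t: 13.28
ee_pos: [0.5229, -0.2124, 0.2469]
orientation: [-1.987, -2.428, 0.006]
wrist_force: [0.5, 0.3, -0.2]
gripper_width: 0.0028
t 13.38 txyz mm [ -1.8   1.6 122.1] w [-0.005 -0.001  0.001] pos [ 0.5233 -0.2115  0.2472] binXY -0.161 -0.1663 F [-0.76  0.15 -0.72] w 0.0005
```

View pics/scene10.png

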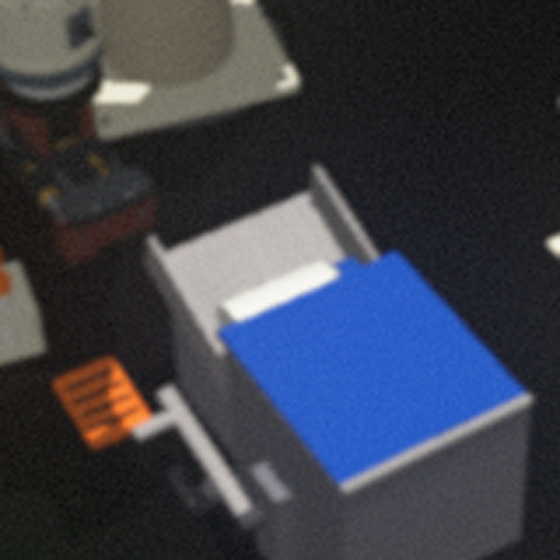

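View pics/top10.png

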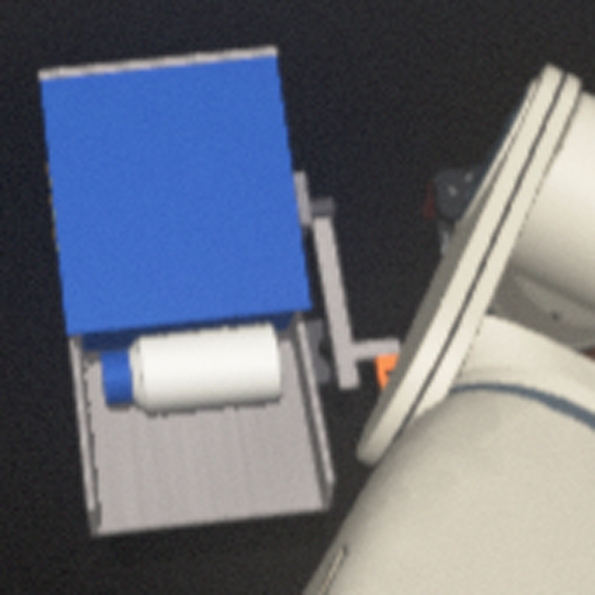

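The bottle lies straight across the chute against the shut lid (body in the top crop at (138–280,370), cap at (118,375)). Going down to just above the tread.

```bash
python3 -m crank '[{"tx":0,"ty":0,"tz":8,"wx":0,"wy":0,"wz":0,"gripper":1},{"tx":0,"ty":1,"tz":25,"wx":0,"wy":0,"wz":0,"gripper":1},{"tx":-1,"ty":1,"tz":45,"wx":0,"wy":0,"wz":0,"gripper":1},{"tx":-1,"ty":1,"tz":65,"wx":0,"wy":0,"wz":0,"gripper":1},{"tx":-1.5,"ty":1.5,"tz":83,"wx":0,"wy":0,"wz":0,"gripper":1},{"tx":-1.5,"ty":1.5,"tz":98,"wx":0,"wy":0,"wz":0,"gripper":1},{"tx":-1.5,"ty":1.5,"tz":110,"wx":0,"wy":0,"wz":0,"gripper":1},{"tx":-1.5,"ty":1.5,"tz":118,"wx":0,"wy":0,"wz":0,"gripper":1},{"tx":-1.5,"ty":1.5,"tz":122,"wx":0,"wy":0,"wz":0,"gripper":1},{"tx":-1.5,"ty":1.5,"tz":122,"wx":0,"wy":0,"wz":0,"gripper":1}]'
python3 -m crank '[{"tx":0,"ty":0,"tz":0,"wx":0,"wy":0,"wz":0,"gripper":1},{"tx":0,"ty":0,"tz":0,"wx":0,"wy":0,"wz":0,"gripper":1}]'
python3 - <<'E'
from h import *
p,d=capture("scene");cv2.imwrite("pics/s11.png",cv2.resize(p[180:310,200:330,::-1],None,fx=4.5,fy=4.5,interpolation=cv2.INTER_CUBIC))
E
python3 go.py .5246 -.2130 .125 .2 0
```

```text
t: 14.22
ee_pos: [0.5244, -0.2131, 0.1248]
orientation: [-1.986, -2.43, 0.005]
wrist_force: [-0.2, -0.2, 0.9]
gripper_width: 0.0004
t: 14.38
ee_pos: [0.5252, -0.2137, 0.1263]
orientation: [-1.988, -2.431, 0.004]
wrist_force: [0.5, -0.2, -0.2]
gripper_width: 0.0006
t 14.43 txyz mm [ 0.8 -0.5  1.4] w [-0.003  0.001  0.   ] pos [ 0.5252 -0.2137  0.1264] binXY -0.1595 -0.1689 F [-0.01 -0.02 -0.38] w 0.0008
```

View pics/s11.png

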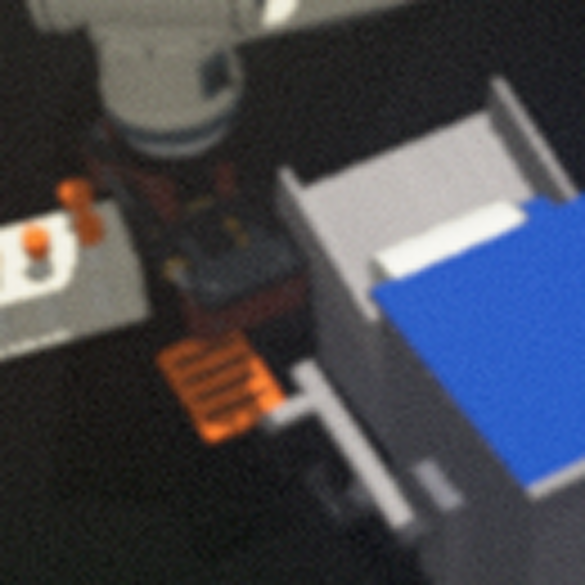

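```bash
python3 -m crank '[{"tx":0,"ty":0,"tz":2,"wx":0,"wy":0,"wz":0,"gripper":1},{"tx":0,"ty":0,"tz":5,"wx":0,"wy":0,"wz":0,"gripper":1},{"tx":0,"ty":0,"tz":8,"wx":0,"wy":0,"wz":0,"gripper":1},{"tx":0,"ty":0,"tz":11,"wx":0,"wy":0,"wz":0,"gripper":1},{"tx":0,"ty":0,"tz":14,"wx":0,"wy":0,"wz":0,"gripper":1},{"tx":0,"ty":0,"tz":17,"wx":0,"wy":0,"wz":0,"gripper":1},{"tx":0,"ty":0,"tz":20,"wx":0,"wy":0,"wz":0,"gripper":1},{"tx":0,"ty":0,"tz":23,"wx":0,"wy":0,"wz":0,"gripper":1},{"tx":0,"ty":0,"tz":26,"wx":0,"wy":0,"wz":0,"gripper":1},{"tx":0,"ty":0,"tz":28,"wx":0,"wy":0,"wz":0,"gripper":1}]'
python3 -m crank '[{"tx":0,"ty":0,"tz":1,"wx":0,"wy":0,"wz":0,"gripper":1},{"tx":0,"ty":0,"tz":1,"wx":0,"wy":0,"wz":0,"gripper":1}]'
```

```text
t: 15.27
ee_pos: [0.5244, -0.2135, 0.097]
orientation: [-1.987, -2.43, 0.005]
wrist_force: [-0.1, -0.5, -0.3]
gripper_width: 0.0005
t: 15.43
ee_pos: [0.5244, -0.2135, 0.0962]
orientation: [-1.987, -2.43, 0.005]
wrist_force: [0.2, -0.2, -0.3]
gripper_width: 0.0007
```

```bash
python3 - <<'E'
from h import *
p,d=capture("scene");cv2.imwrite("pics/s12.png",cv2.resize(p[180:310,200:330,::-1],None,fx=4.5,fy=4.5,interpolation=cv2.INTER_CUBIC));np.savez("s12.npz",p=p,d=d)
E
python3 go.py .5246 -.2130 .125 .2 0
```

```text
t 15.48 txyz mm [  0.5   0.1 -28.6] w [-0.004 -0.    -0.   ] pos [ 0.5245 -0.2135  0.0964] binXY -0.1602 -0.1685 F [ 0.22 -0.27  0.34] w 0.0002
```

View pics/s12.png

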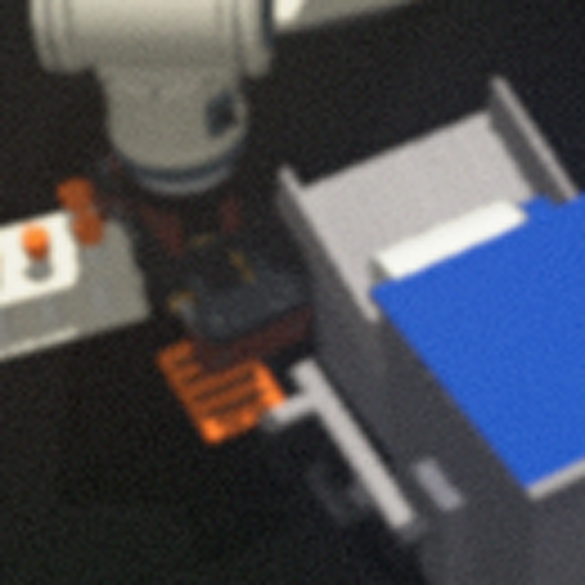

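The lever hasn't moved yet, so the tips reach less far ahead than stated, which also explains the first missed grip. I'll keep going down by feel.

```bash
python3 -m crank '[{"tx":0,"ty":0,"tz":1.5,"wx":0,"wy":0,"wz":0,"gripper":1},{"tx":0,"ty":0,"tz":3,"wx":0,"wy":0,"wz":0,"gripper":1},{"tx":0,"ty":0,"tz":4.5,"wx":0,"wy":0,"wz":0,"gripper":1},{"tx":0,"ty":0,"tz":6,"wx":0,"wy":0,"wz":0,"gripper":1}]'
python3 -m crank '[{"tx":0,"ty":0,"tz":1.5,"wx":0,"wy":0,"wz":0,"gripper":1},{"tx":0,"ty":0,"tz":3,"wx":0,"wy":0,"wz":0,"gripper":1},{"tx":0,"ty":0,"tz":4.5,"wx":0,"wy":0,"wz":0,"gripper":1},{"tx":0,"ty":0,"tz":6,"wx":0,"wy":0,"wz":0,"gripper":1}]'
```

```text
t: 15.82
ee_pos: [0.5245, -0.2135, 0.0904]
orientation: [-1.987, -2.43, 0.005]
wrist_force: [-0.6, 0.4, -0.4]
gripper_width: 0.0004
t: 16.15
ee_pos: [0.5244, -0.2135, 0.0845]
orientation: [-1.987, -2.43, 0.005]
wrist_force: [-1.3, 0.8, 4.5]
gripper_width: 0.0007
```

```bash
python3 -m crank '[{"tx":0,"ty":0,"tz":1.5,"wx":0,"wy":0,"wz":0,"gripper":1},{"tx":0,"ty":0,"tz":3,"wx":0,"wy":0,"wz":0,"gripper":1},{"tx":0,"ty":0,"tz":4.5,"wx":0,"wy":0,"wz":0,"gripper":1},{"tx":0,"ty":0,"tz":6,"wx":0,"wy":0,"wz":0,"gripper":1}]'
python3 - <<'E'
from h import *
p,d=capture("scene");cv2.imwrite("pics/s13.png",cv2.resize(p[180:310,200:330,::-1],None,fx=4.5,fy=4.5,interpolation=cv2.INTER_CUBIC));np.savez("s12.npz",p=p,d=d)
E
```

```text
t: 16.48
ee_pos: [0.5242, -0.2136, 0.0785]
orientation: [-1.987, -2.43, 0.005]
wrist_force: [-2.9, -1.7, 3.7]
gripper_width: 0.0005
```

View pics/s13.png

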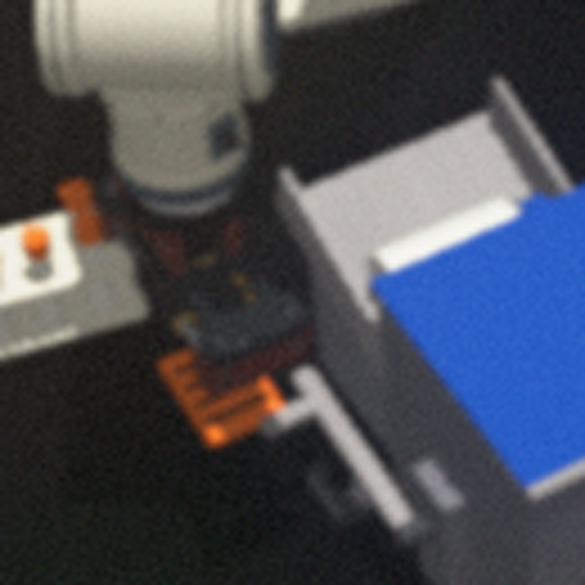

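The tread is going down with the finger. Continuing.

```bash
python3 -m crank '[{"tx":0,"ty":0,"tz":2,"wx":0,"wy":0,"wz":0,"gripper":1},{"tx":0,"ty":0,"tz":4,"wx":0,"wy":0,"wz":0,"gripper":1},{"tx":0,"ty":0,"tz":6,"wx":0,"wy":0,"wz":0,"gripper":1},{"tx":0,"ty":0,"tz":8,"wx":0,"wy":0,"wz":0,"gripper":1},{"tx":0,"ty":0,"tz":10,"wx":0,"wy":0,"wz":0,"gripper":1},{"tx":0,"ty":0,"tz":12,"wx":0,"wy":0,"wz":0,"gripper":1}]'
python3 -m crank '[{"tx":0,"ty":0,"tz":2,"wx":0,"wy":0,"wz":0,"gripper":1},{"tx":0,"ty":0,"tz":4,"wx":0,"wy":0,"wz":0,"gripper":1},{"tx":0,"ty":0,"tz":6,"wx":0,"wy":0,"wz":0,"gripper":1},{"tx":0,"ty":0,"tz":8,"wx":0,"wy":0,"wz":0,"gripper":1},{"tx":0,"ty":0,"tz":10,"wx":0,"wy":0,"wz":0,"gripper":1},{"tx":0,"ty":0,"tz":12,"wx":0,"wy":0,"wz":0,"gripper":1}]'
python3 - <<'E'
from h import *
p,d=capture("scene");cv2.imwrite("pics/s14.png",cv2.resize(p[180:310,200:330,::-1],None,fx=4.5,fy=4.5,interpolation=cv2.INTER_CUBIC))
E
python3 go.py .5246 -.2130 .125 .2 0
```

```text
t: 17.03
ee_pos: [0.5241, -0.2136, 0.0663]
orientation: [-1.987, -2.43, 0.005]
wrist_force: [-3.6, -1.6, 5.5]
gripper_width: 0.0005
t: 17.53
ee_pos: [0.5242, -0.2136, 0.0544]
orientation: [-1.987, -2.43, 0.005]
wrist_force: [-3.7, -1.2, 6.9]
gripper_width: 0.0003
t 17.58 txyz mm [  0.5   0.2 -70.9] w [-0.004 -0.    -0.   ] pos [ 0.5242 -0.2136  0.0541] binXY -0.1605 -0.1686 F [-2.75 -0.88  5.79] w 0.0005
```

View pics/s14.png

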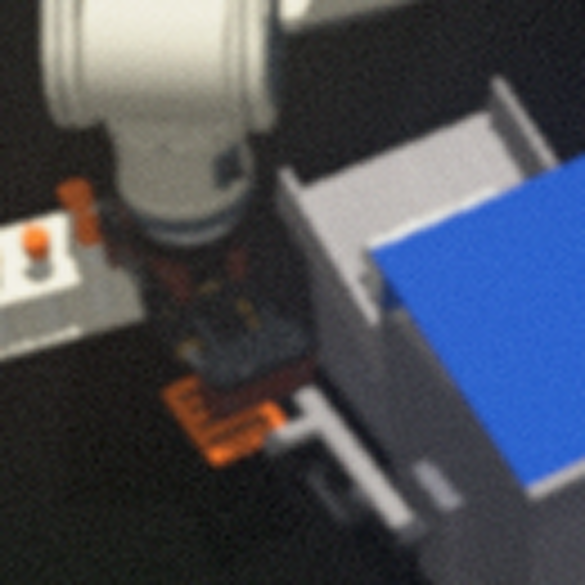

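```bash
python3 -m crank '[{"tx":0,"ty":0,"tz":2,"wx":0,"wy":0,"wz":0,"gripper":1},{"tx":0,"ty":0,"tz":4,"wx":0,"wy":0,"wz":0,"gripper":1},{"tx":0,"ty":0,"tz":6,"wx":0,"wy":0,"wz":0,"gripper":1},{"tx":0,"ty":0,"tz":8,"wx":0,"wy":0,"wz":0,"gripper":1}]'
python3 -m crank '[{"tx":0,"ty":0,"tz":1,"wx":0,"wy":0,"wz":0,"gripper":1},{"tx":0,"ty":0,"tz":2,"wx":0,"wy":0,"wz":0,"gripper":1},{"tx":0,"ty":0,"tz":3,"wx":0,"wy":0,"wz":0,"gripper":1}]'
```

```text
t: 17.92
ee_pos: [0.5246, -0.2135, 0.0466]
orientation: [-1.987, -2.43, 0.004]
wrist_force: [-2.4, 0.3, 7.5]
gripper_width: 0.0006
t: 18.17
ee_pos: [0.5249, -0.2135, 0.0437]
orientation: [-1.988, -2.431, 0.004]
wrist_force: [-1.1, 1.1, 7.1]
gripper_width: 0.0006
```

```bash
python3 -m crank '[{"tx":0,"ty":0,"tz":0.7,"wx":0,"wy":0,"wz":0,"gripper":1},{"tx":0,"ty":0,"tz":1.4,"wx":0,"wy":0,"wz":0,"gripper":1}]'
python3 -m crank '[{"tx":0,"ty":0,"tz":0,"wx":0,"wy":0,"wz":0,"gripper":1},{"tx":0,"ty":0,"tz":0,"wx":0,"wy":0,"wz":0,"gripper":1}]'
```

```text
t: 18.33
ee_pos: [0.525, -0.2135, 0.0424]
orientation: [-1.988, -2.431, 0.004]
wrist_force: [-1.1, 0.5, 7.8]
gripper_width: 0.0006
t: 18.5
ee_pos: [0.5251, -0.2135, 0.0424]
orientation: [-1.988, -2.431, 0.004]
wrist_force: [-1.3, 1.0, 7.2]
gripper_width: 0.0008
```

Not on the stop yet. Going on in steps of 1 mm or less.

```bash
python3 -m crank '[{"tx":0,"ty":0,"tz":0.8,"wx":0,"wy":0,"wz":0,"gripper":1},{"tx":0,"ty":0,"tz":1.6,"wx":0,"wy":0,"wz":0,"gripper":1},{"tx":0,"ty":0,"tz":1.6,"wx":0,"wy":0,"wz":0,"gripper":1}]'
python3 -m crank '[{"tx":0,"ty":0,"tz":0.8,"wx":0,"wy":0,"wz":0,"gripper":1},{"tx":0,"ty":0,"tz":1.6,"wx":0,"wy":0,"wz":0,"gripper":1},{"tx":0,"ty":0,"tz":1.6,"wx":0,"wy":0,"wz":0,"gripper":1}]'
```

```text
t: 18.75
ee_pos: [0.5252, -0.2135, 0.0408]
orientation: [-1.988, -2.431, 0.003]
wrist_force: [-1.8, 0.9, 8.1]
gripper_width: 0.0004
t: 19.0
ee_pos: [0.5254, -0.2135, 0.0392]
orientation: [-1.988, -2.431, 0.003]
wrist_force: [-0.6, 2.1, 7.7]
gripper_width: 0.0006
```

```bash
python3 -m crank '[{"tx":0,"ty":0,"tz":0.8,"wx":0,"wy":0,"wz":0,"gripper":1},{"tx":0,"ty":0,"tz":1.6,"wx":0,"wy":0,"wz":0,"gripper":1},{"tx":0,"ty":0,"tz":1.6,"wx":0,"wy":0,"wz":0,"gripper":1}]'
python3 - <<'E'
from h import *
p,d=capture("scene");cv2.imwrite("pics/s15.png",cv2.resize(p[180:310,200:330,::-1],None,fx=4.5,fy=4.5,interpolation=cv2.INTER_CUBIC))
p,d=capture("top");cv2.imwrite("pics/t15.png",cv2.resize(p[150:320,280:450,::-1],None,fx=3.4,fy=3.4,interpolation=cv2.INTER_CUBIC))
E
```

```text
t: 19.25
ee_pos: [0.5256, -0.2134, 0.0378]
orientation: [-1.989, -2.431, 0.003]
wrist_force: [-1.0, 3.2, 8.7]
gripper_width: 0.0003
```

View pics/s15.png

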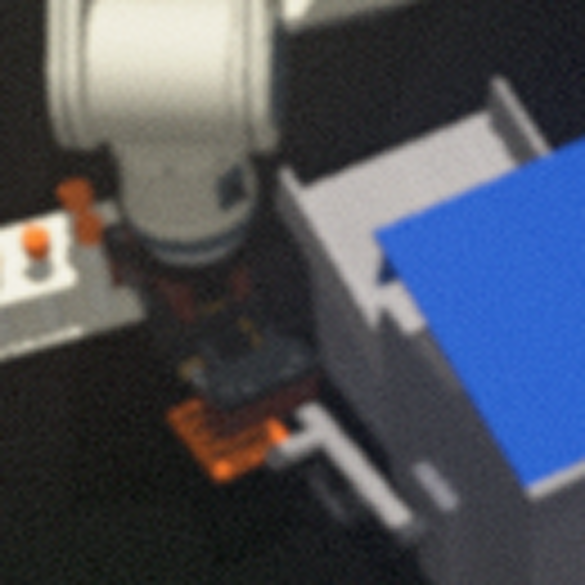

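View pics/t15.png

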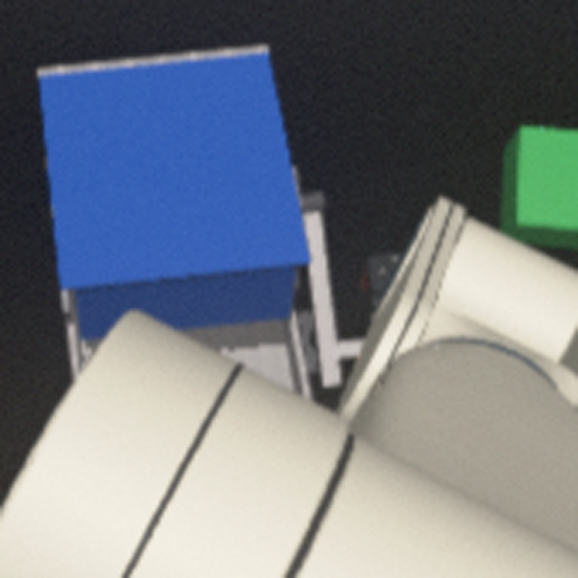

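The bottle is no longer on the chute and the lid is well up. Feeling for the stop now.

```bash
python3 -m crank '[{"tx":0,"ty":0,"tz":0.7,"wx":0,"wy":0,"wz":0,"gripper":1},{"tx":0,"ty":0,"tz":0.7,"wx":0,"wy":0,"wz":0,"gripper":1}]'
python3 -m crank '[{"tx":0,"ty":0,"tz":0.7,"wx":0,"wy":0,"wz":0,"gripper":1},{"tx":0,"ty":0,"tz":0.7,"wx":0,"wy":0,"wz":0,"gripper":1}]'
```

```text
t: 19.52
ee_pos: [0.5257, -0.2134, 0.0374]
orientation: [-1.989, -2.431, 0.003]
wrist_force: [-1.2, 3.7, 12.0]
gripper_width: 0.0004
t: 19.68
ee_pos: [0.5257, -0.2134, 0.0371]
orientation: [-1.989, -2.432, 0.003]
wrist_force: [-3.1, 2.4, 16.5]
gripper_width: 0.0005
```

On the stop: the force went from 8.7 to 12 to 16.5 N in 0.7 mm. Holding here.

```bash
python3 -m crank '[{"tx":0,"ty":0,"tz":0,"wx":0,"wy":0,"wz":0,"gripper":1},{"tx":0,"ty":0,"tz":0,"wx":0,"wy":0,"wz":0,"gripper":1},{"tx":0,"ty":0,"tz":0,"wx":0,"wy":0,"wz":0,"gripper":1},{"tx":0,"ty":0,"tz":0,"wx":0,"wy":0,"wz":0,"gripper":1},{"tx":0,"ty":0,"tz":0,"wx":0,"wy":0,"wz":0,"gripper":1},{"tx":0,"ty":0,"tz":0,"wx":0,"wy":0,"wz":0,"gripper":1},{"tx":0,"ty":0,"tz":0,"wx":0,"wy":0,"wz":0,"gripper":1},{"tx":0,"ty":0,"tz":0,"wx":0,"wy":0,"wz":0,"gripper":1},{"tx":0,"ty":0,"tz":0,"wx":0,"wy":0,"wz":0,"gripper":1},{"tx":0,"ty":0,"tz":0,"wx":0,"wy":0,"wz":0,"gripper":1}]'
python3 - <<'E'
from h import *
p,d=capture("scene");cv2.imwrite("pics/s16.png",cv2.resize(p[180:310,220:400,::-1],None,fx=4.4,fy=4.4,interpolation=cv2.INTER_CUBIC))
p,d=capture("top");cv2.imwrite("pics/t16.png",cv2.resize(p[150:320,280:450,::-1],None,fx=3.4,fy=3.4,interpolation=cv2.INTER_CUBIC));np.savez("t16.npz",p=p,d=d)
E
```

```text
t: 20.52
ee_pos: [0.5257, -0.2135, 0.0371]
orientation: [-1.989, -2.432, 0.003]
wrist_force: [-2.6, 4.2, 15.8]
gripper_width: 0.0007
```

View pics/s16.png

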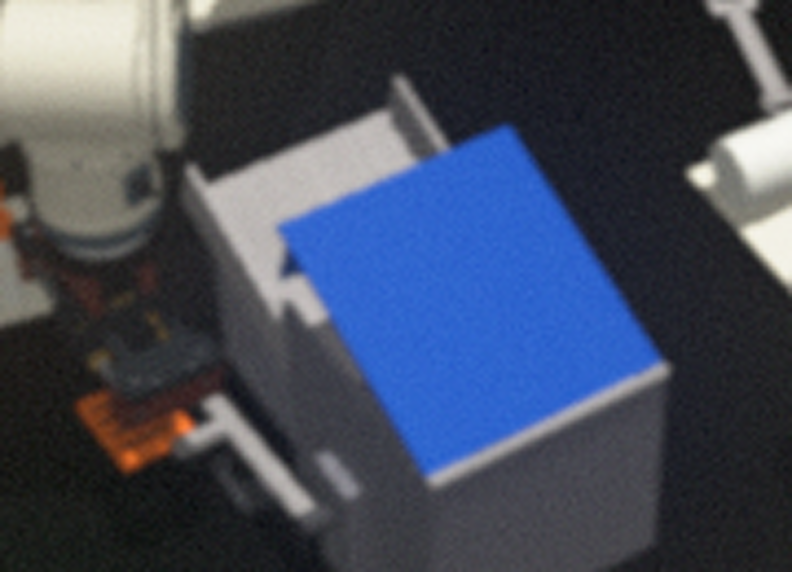

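View pics/t16.png

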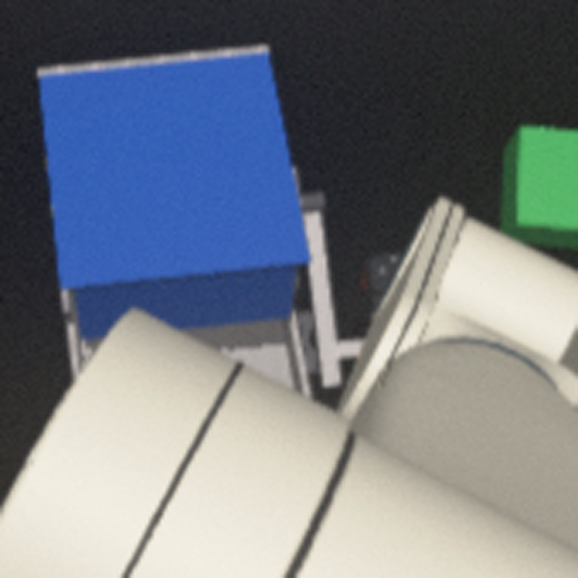

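The chute is empty and the lid is fully up, held for over 1 s at about 16 N. Easing back up at 2 mm per row.

```bash
python3 -m crank '[{"tx":0,"ty":0,"tz":-0.5,"wx":0,"wy":0,"wz":0,"gripper":1},{"tx":0,"ty":0,"tz":-1.5,"wx":0,"wy":0,"wz":0,"gripper":1},{"tx":0,"ty":0,"tz":-3,"wx":0,"wy":0,"wz":0,"gripper":1},{"tx":0,"ty":0,"tz":-5,"wx":0,"wy":0,"wz":0,"gripper":1},{"tx":0,"ty":0,"tz":-7,"wx":0,"wy":0,"wz":0,"gripper":1},{"tx":0,"ty":0,"tz":-9,"wx":0,"wy":0,"wz":0,"gripper":1},{"tx":0,"ty":0,"tz":-11,"wx":0,"wy":0,"wz":0,"gripper":1},{"tx":0,"ty":0,"tz":-13,"wx":0,"wy":0,"wz":0,"gripper":1},{"tx":0,"ty":0,"tz":-15,"wx":0,"wy":0,"wz":0,"gripper":1},{"tx":0,"ty":0,"tz":-17,"wx":0,"wy":0,"wz":0,"gripper":1}]'
python3 -m crank '[{"tx":0,"ty":0,"tz":-2,"wx":0,"wy":0,"wz":0,"gripper":1},{"tx":0,"ty":0,"tz":-4,"wx":0,"wy":0,"wz":0,"gripper":1},{"tx":0,"ty":0,"tz":-6,"wx":0,"wy":0,"wz":0,"gripper":1},{"tx":0,"ty":0,"tz":-8,"wx":0,"wy":0,"wz":0,"gripper":1},{"tx":0,"ty":0,"tz":-10,"wx":0,"wy":0,"wz":0,"gripper":1},{"tx":0,"ty":0,"tz":-12,"wx":0,"wy":0,"wz":0,"gripper":1},{"tx":0,"ty":0,"tz":-14,"wx":0,"wy":0,"wz":0,"gripper":1},{"tx":0,"ty":0,"tz":-16,"wx":0,"wy":0,"wz":0,"gripper":1},{"tx":0,"ty":0,"tz":-18,"wx":0,"wy":0,"wz":0,"gripper":1}]'
python3 - <<'E'
from h import *
p,d=capture("scene");cv2.imwrite("pics/s17.png",cv2.resize(p[180:310,220:400,::-1],None,fx=4.4,fy=4.4,interpolation=cv2.INTER_CUBIC))
E
```

```text
t: 21.45
ee_pos: [0.5243, -0.2136, 0.053]
orientation: [-1.987, -2.43, 0.005]
wrist_force: [-2.7, -1.3, 6.1]
gripper_width: 0.0003
t: 22.2
ee_pos: [0.5245, -0.2135, 0.071]
orientation: [-1.987, -2.43, 0.005]
wrist_force: [-1.8, 0.6, 4.6]
gripper_width: 0.0006
```

View pics/s17.png

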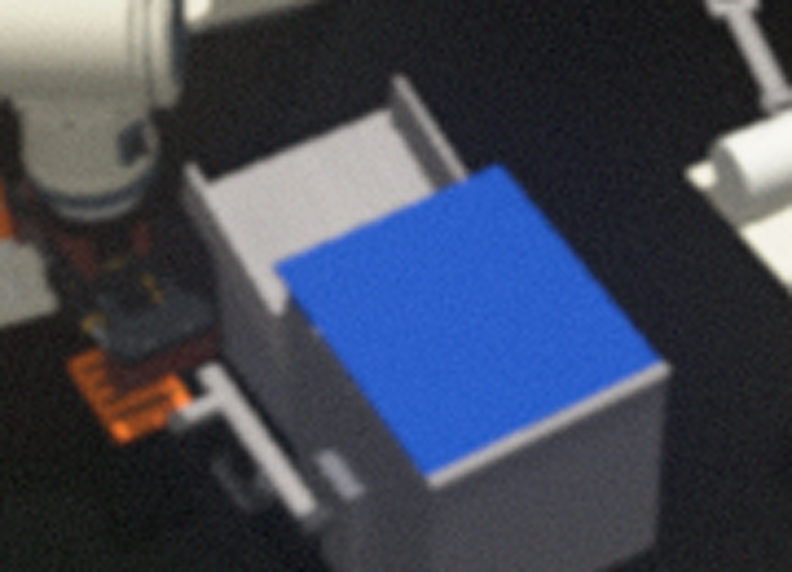

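The lid is coming down with the finger still loaded at 4.6 N. Going slower over the last part.

```bash
python3 -m crank '[{"tx":0,"ty":0,"tz":-1.5,"wx":0,"wy":0,"wz":0,"gripper":1},{"tx":0,"ty":0,"tz":-3,"wx":0,"wy":0,"wz":0,"gripper":1},{"tx":0,"ty":0,"tz":-4.5,"wx":0,"wy":0,"wz":0,"gripper":1},{"tx":0,"ty":0,"tz":-6,"wx":0,"wy":0,"wz":0,"gripper":1},{"tx":0,"ty":0,"tz":-7.5,"wx":0,"wy":0,"wz":0,"gripper":1},{"tx":0,"ty":0,"tz":-9,"wx":0,"wy":0,"wz":0,"gripper":1},{"tx":0,"ty":0,"tz":-10.5,"wx":0,"wy":0,"wz":0,"gripper":1},{"tx":0,"ty":0,"tz":-12,"wx":0,"wy":0,"wz":0,"gripper":1}]'
python3 -m crank '[{"tx":0,"ty":0,"tz":-1,"wx":0,"wy":0,"wz":0,"gripper":1},{"tx":0,"ty":0,"tz":-2,"wx":0,"wy":0,"wz":0,"gripper":1},{"tx":0,"ty":0,"tz":-3,"wx":0,"wy":0,"wz":0,"gripper":1},{"tx":0,"ty":0,"tz":-4,"wx":0,"wy":0,"wz":0,"gripper":1},{"tx":0,"ty":0,"tz":-5,"wx":0,"wy":0,"wz":0,"gripper":1},{"tx":0,"ty":0,"tz":-6,"wx":0,"wy":0,"wz":0,"gripper":1},{"tx":0,"ty":0,"tz":-7,"wx":0,"wy":0,"wz":0,"gripper":1}]'
python3 -m crank '[{"tx":0,"ty":0,"tz":-2,"wx":0,"wy":0,"wz":0,"gripper":1},{"tx":0,"ty":0,"tz":-5,"wx":0,"wy":0,"wz":0,"gripper":1},{"tx":0,"ty":0,"tz":-10,"wx":0,"wy":0,"wz":0,"gripper":1},{"tx":0,"ty":0,"tz":-20,"wx":0,"wy":0,"wz":0,"gripper":1},{"tx":0,"ty":0,"tz":-35,"wx":0,"wy":0,"wz":0,"gripper":1},{"tx":0,"ty":0,"tz":-55,"wx":0,"wy":0,"wz":0,"gripper":1},{"tx":0,"ty":0,"tz":-75,"wx":0,"wy":0,"wz":0,"gripper":1},{"tx":0,"ty":0,"tz":-95,"wx":0,"wy":0,"wz":0,"gripper":1},{"tx":0,"ty":0,"tz":-108,"wx":0,"wy":0,"wz":0,"gripper":1},{"tx":0,"ty":0,"tz":-112,"wx":0,"wy":0,"wz":0,"gripper":1}]'
python3 -m crank '[{"tx":5,"ty":-15,"tz":0,"wx":0,"wy":0,"wz":0,"gripper":1},{"tx":10,"ty":-40,"tz":0,"wx":0,"wy":0,"wz":0,"gripper":1},{"tx":15,"ty":-65,"tz":0,"wx":0,"wy":0,"wz":0,"gripper":1},{"tx":15,"ty":-90,"tz":0,"wx":0,"wy":0,"wz":0,"gripper":1},{"tx":15,"ty":-100,"tz":0,"wx":0,"wy":0,"wz":0,"gripper":1},{"tx":15,"ty":-100,"tz":0,"wx":0,"wy":0,"wz":0,"gripper":1},{"tx":15,"ty":-100,"tz":0,"wx":0,"wy":0,"wz":0,"gripper":1}]'
python3 - <<'E'
from h import *
p,d=capture("scene");cv2.imwrite("pics/s18.png",p[:,:,::-1]);W=cloud("scene",d)
P,D=capture("top");cv2.imwrite("pics/t18.png",P[:,:,::-1]);V=cloud("top",D)
c,s=np.cos(.2),np.sin(.2)
for n,W in(("scene",W),("top",V)):
    b=W[...,:2]-[.648,-.0165];X=b[...,0]*c+b[...,1]*s;Y=-b[...,0]*s+b[...,1]*c
    m=(X>-.09)&(X<.08)&(abs(Y)<.07)&(W[...,2]>.15)&(W[...,2]<.26);print(n,np.polyfit(X[m],W[...,2][m],1),m.sum())
E
```

```text
t: 22.92
ee_pos: [0.5253, -0.2136, 0.0833]
orientation: [-1.988, -2.431, 0.004]
wrist_force: [3.1, 0.8, 2.9]
gripper_width: 0.0005
t: 23.5
ee_pos: [0.524, -0.2135, 0.0897]
orientation: [-1.986, -2.429, 0.006]
wrist_force: [0.3, 0.2, 0.4]
gripper_width: 0.0006
t: 24.33
ee_pos: [0.5263, -0.214, 0.2053]
orientation: [1.987, 2.43, -0.003]
wrist_force: [0.4, -0.3, 0.7]
gripper_width: -0.0
t: 24.92
ee_pos: [0.4246, -0.219, 0.2027]
orientation: [-1.989, -2.43, 0.004]
wrist_force: [0.2, -0.1, 0.6]
gripper_width: 0.0003
scene [0.00031753 0.17805043] 2346
top [-0.001248    0.17590001] 3784
```

View pics/s18.png

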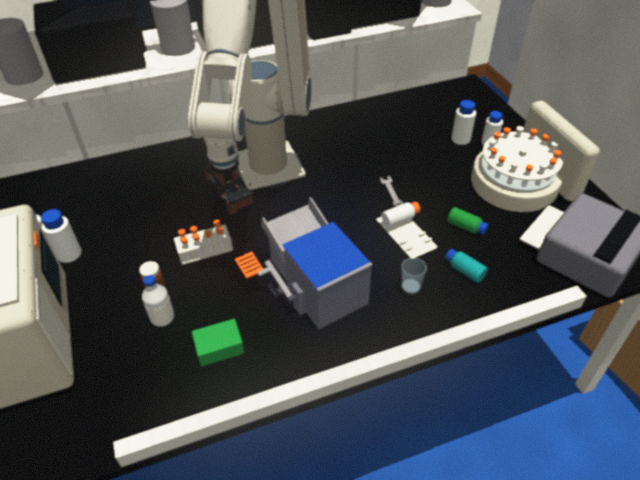

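View pics/t18.png

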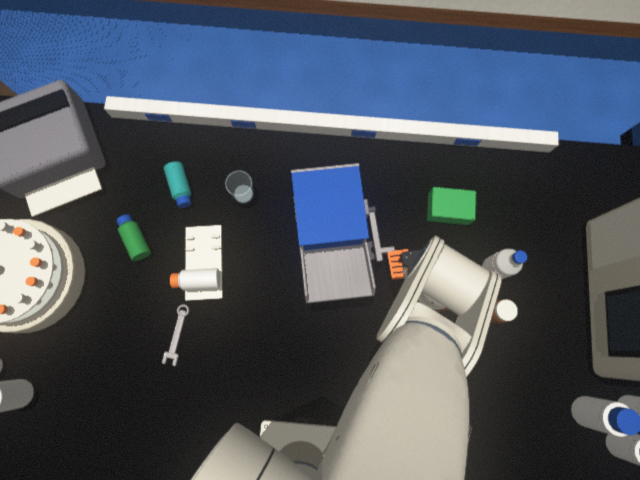

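The lid is flat again (slope about 0), the chute is empty, and the keeper, spanner, beaker and the rest are where they were. The gripper is clear of everything, so I'm handing in.

```bash
python3 -c "
from cell import *
print(get_state()['t'],close_job())"
```

```text
the job is handed in; nothing more can be done
25.0167 None
```

The blue-capped bottle went into the bin, the lid is shut again, and I handed the job in at 25.0 s. `close_job()` gave no verdict.

**What I did**
- **Placing:** I laid the bottle across the chute and let go. It rolled down and lay straight against the shut lid.
- **Lever:** I pressed it onto its stop, where the wrist force rose from about 9 to 16 N, with 16.5 N the highest reading. I held it there for about 1 s, then eased it up at 24 mm/s or less with the finger on it.

**Last checks**
- **Lid:** its slope measured about 0 in both cameras, so it is shut.
- **Bottle:** the chute and the bottle's berth are both empty. I couldn't see inside the box; I take it to be in there because it left the chute under the raised lid.
- **Bystanders:** everything I could see in the last pictures looked unmoved. I checked this by eye and did not measure it.

**What went wrong or disagreed**
- **First grip failed:** the pads slid off over the top of the bottle without moving it. The second try, at axis height, sat about 2 mm off to one side. I fixed that by shifting the gripper 3 mm sideways and 3 mm lower.
- **Fingertip reach:** contact with the tread came with the TCP at about 86 mm, where the stated 19 mm fingertip reach would have put it near 109 mm. So I pressed by the measured force, not by the stated height.

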